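# Stack a power module in its inspection nest

## Task

Build up the power module in the black assembly nest, from the bottom: first the finned aluminium heat sink, flat on the nest's floor between the four corner brackets, then the green circuit board on the heat sink, then the steel shield cover on the board, and last the brass hold-down weight upright on the cover. Each piece lies centred on the one below, long sides parallel and the same way up as it lay on the bench, and is set down gently, not dropped; leave the flux jar, solder spool and screwdriver where they are.

Things in the scene. Friction and masses are not known exactly. Their poses are not given: they have to be found in the camera images.
- nest: Assembly nest, fixed: black plate 140 x 110 mm, 10 mm thick, with four L-shaped aluminium corner brackets standing 10 mm above it, each 22 mm along both sides; mid-sides are open. Pocket between brackets 106 x 76 mm (8 mm round the heat sink), floor 10 mm above the bench. Left or right of the vise. Origin: centre of underside; x along the long side, z up, within 0.3 rad of world x.
- heat_sink: Heat sink: aluminium block 90 x 60 mm, 25 mm high, flat 6 mm base plate with four small dark holes on top, seven thin fins along x below; the outer fins are flush with the long sides, grip across the 60 mm. About 140 g. Origin: centre of underside; x along the long side, z up, within 0.5 rad of world x.
- board: Circuit board: green, 80 x 50 mm, 3 mm thick, with a black header strip (70 x 9 mm, 9 mm tall) flush with each long edge and an equally tall grey module 36 x 24 mm in the middle: 12 mm high in all; what lies on it rests at 12 mm. Grip across the 50 mm. About 60 g. Origin: centre of underside; x along the long side, z up, within 0.5 rad of world x.
- cover: Shield cover: closed flat steel box 64 x 40 mm, 14 mm high, with five dark slots on its flat top; grip across the 40 mm width. About 70 g. Origin: centre of its underside; x along the long side, z up. Yaw within 0.5 rad of the world's x.
- weight: Hold-down weight: upright brass cylinder 40 mm in diameter and 22 mm high with a brass knob 18 mm in diameter on top, overall 38 mm high; grip its cylinder. About 260 g. Origin: centre of its underside, z up.
- flux_jar: Bystander: closed jar, 42 mm in diameter, 45 mm high, loose. Origin: centre of its underside. Not to be moved.
- spool: Bystander: solder spool standing on one of its white flanges, 56 mm in diameter, 40 mm high, loose. Origin: centre of its underside. Not to be moved.
- screwdriver: Bystander: screwdriver 190 mm long lying loose across the bench beyond nest and vise. Its x axis runs from handle to tip. Not to be moved.
- vise: Bystander: blue board vise, fixed, about 140 x 100 mm, 50 mm high, beside the nest. Origin: about the centre of its underside, z up.
Things that resemble listed ones, but are neither listed nor needed, are in the scene too. Of the things that look like the heat_sink, the largest one is meant.

How it is judged:
By the outcome, as a careful person would: the job done as asked, in the order asked, and still so for the second after the job is handed in, with the robot touching nothing.
It also fails if it takes over 128 s, if anything falls off the work surface, if the arm or the gripper's body presses on something with over 40 N, if the wrist force passes 120 N, or if a joint passes its speed limit or range.

## Robot

A 6-joint arm with a two-finger parallel gripper is mounted at the origin on the work surface. World frame = base frame: x ahead of the robot, y to its left, z up, the work surface at z = 0. Lengths are in m, angles in rad, forces in N, time in s.
With the tool pointing down it reaches from about 0.325 to 0.9 m from the base axis. Payload 6.1 kg.
Tool frame: the origin (TCP) lies on the centre line of the jaws, within the pads' length; the fingertips stand 22 mm ahead of it and the grasp point (between the pads) lies 3 mm ahead of it (robot.tip_reach is the distance from the TCP to the fingertips, in m); z points along the fingers, y is the direction in which the jaws open and shut (so a half turn about z gives the same grasp; the last joint's range is limited). The gripper opens to 87 mm and grips with 3 to 60 N. Pads are 19 mm wide; open, the fingers measure 117 mm over their backs; the gripper's body (75 mm by 190 mm) begins 51 mm behind the grasp point.
Start: joints at [0.979, 0.22, 1.526, -0, 1.395, -0.126], TCP at [0.281, 0.558, 0.245] pointing down, gripper open.
Joint ranges: [-2.98, 2.98], [-0.91, 2.08], [0.09, 2.57], [-1.24, 4.39], [0.2, 2.65], [-2.68, 2.68]. Speed limits (rad/s): [2.57, 2.57, 3.01, 3.14, 3.14, 3.14].

## Interface

Orientations are given as a unit quaternion [x, y, z, w].
In Python, from station import robot, get_image, camera_params, job, nets gives the robot as it stands.
- The arm moves only by the shell command python3 -m pendant 'ROWS' [FORCE]. ROWS is JSON, a list of rows, each a list of 3 entries, a list of its own where there are three numbers: the shift along the tool's x, y, z in cm, then the turn, a rotation vector about the tool's x, y, z in degrees, then the closure, from 0 (fully open) to 1 (shut). A call has 1 to 10 rows; each row shifts and turns the commanded pose from where the row before left it, along the tool's axes as they then stand; what a row does not reach is not made up. A row lasts 1/10 s, in which the tool goes at most 50 mm and 8.59 degrees, less where a joint would pass 70% of its speed; a pose out of reach is approached as far as the arm can. A call with a gripper value outside its range is refused whole. The fingers move at their own pace and stop on an object; FORCE is the grip in N (left out, the last holds). Time passes only in rows, so rows that do not move let the fingers close. It gives the time, the measured TCP pose, the force and the opening at its end, in the units of the state.
- robot.state(): the state, without advancing time (a new reading comes with each control period).
- get_image(name): name is "side" or "top" or "wrist"; returns (picture, depth): 420x560x3 uint8, red, green, blue; 420x560 float32, m along the optical axis (not along the pixel's ray), 0 where there is no reading.
- camera_params(name): a dict with "mtx" (3x3 intrinsics, pixels), "origin" and "orientation" of the camera in the world. Camera axes: x right, y up, looking along -z (the intrinsics and any distortion apply to the point x, -y, -z); pixel columns grow to the right and rows downward; lengths in m; the calibration is good to about 2 mm. A picture is of the moment at which its call begins: read the wrist's pose just before it. camera_params takes no time and is no camera call; for the wrist camera it gives the pose at the moment of the call.
- job.finish_job(): hands the job in, once; it reports no verdict.
Trained networks look in the newest picture that a camera, given by its name, has taken for a name from the list of things; names that differ only in an ending like _2 or _b are one class to them, and where a whole thing is asked for, a point or a joint stands for the part that bears it (a point fixed in the world has none). Each returns a list of dicts, best first, with "score" (0 to 1); they miss things now and then, are a little off and sometimes report something else, mostly with a low value. They report only what shows in the picture. A call takes as long as a camera call. They do not tell look-alikes from the thing itself.
- nets.find_in(camera, target): "rect" ([left, top, width, height] in pixels, round what is visible of it).
- nets.outline_of(camera, target): "region" (420x560 bool, what is visible of it) and "rect" ([left, top, width, height] in pixels, round what is visible of it).
- nets.spot_point(camera, target): "at" ([column, row] in pixels: a listed point, or the origin of a listed thing).
The state is a dict: "time_s": time; "joints": joint angles; "qvel": joint speeds; "joint_efforts": joint torques, N m; "tcp_pos": TCP position; "tcp_rot": TCP orientation; "force": force on the tool from outside, world axes, zero at the start; "ft_torque": the same for the moment, N m; "opening": finger opening in m.
Only numpy, scipy, OpenCV 4.12 (cv2) and the standard library are available. Lean on these libraries where they do the work, as an engineer would, in place of code of your own. Each camera call takes 0.05 s, during which the arm holds its last target.

## Working session

There is one attempt and no reset: what is moved stays moved. The work goes in short steps, Python scripts to look and compute and a shell command to move; the robot and the scene stay as the last step left them, time stands still between calls to the robot, and variables do not carry over. Pictures are saved under pics/ and viewed, and the job is handed in when it is done.

```bash
ls; mkdir -p pics; python3 - <<'E'
from station import robot,get_image,camera_params,job,nets
import cv2,numpy as np
s=robot.state(); print(s['time_s'],s['tcp_pos'],s['tcp_rot'],s['opening'])
for n in ['side','top','wrist']:
    im,d=get_image(n); cv2.imwrite(f'pics/{n}0.png',im[:,:,::-1]); np.savez(f'pics/{n}0.npz',im=im,d=d)
    p=camera_params(n); print(n,p['mtx'],p['origin'],p['orientation'],[k for k in p])
E
```

```text
pics
0.0 [0.28038472 0.55792115 0.24343196] [ 2.30794230e-01  9.73002084e-01 -9.19957560e-04 -3.48110000e-04] 0.08680838802890667
side [[530.11363887   0.         280.46312018]
 [  0.         530.11363887 201.73061895]
 [  0.           0.           1.        ]] [ 0.44989885 -1.0727582   0.92205359] [ 0.4348683  -0.019653   -0.02090399  0.90003686] ['mtx', 'origin', 'orientation']
top [[431.98982094   0.         278.10483069]
 [  0.         431.98982094 212.36999927]
 [  0.           0.           1.        ]] [0.43947414 0.01432151 1.15504367] [ 0.03636793 -0.02497304 -0.69971162  0.71306197] ['mtx', 'origin', 'orientation']
wrist [[318.49763574   0.         286.46851413]
 [  0.         318.49763574 209.70212646]
 [  0.           0.           1.        ]] [0.21139092 0.59304171 0.38399724] [-0.12289128 -0.07429876  0.51912599  0.84254711] ['mtx', 'origin', 'orientation']
```

View pics/top0.png

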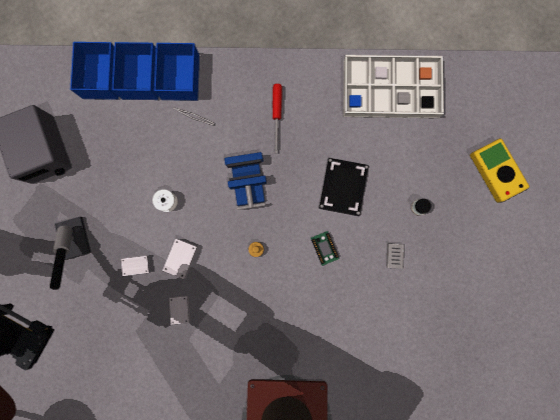

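View pics/side0.png

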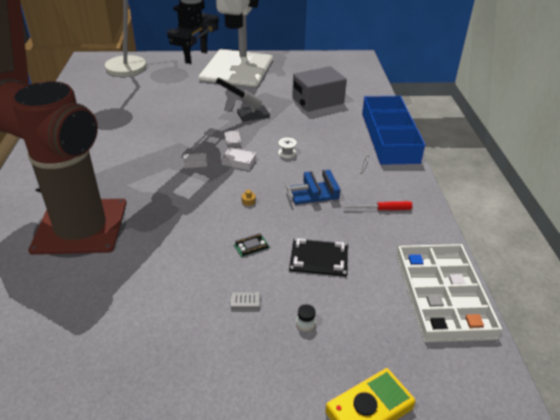

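View pics/wrist0.png

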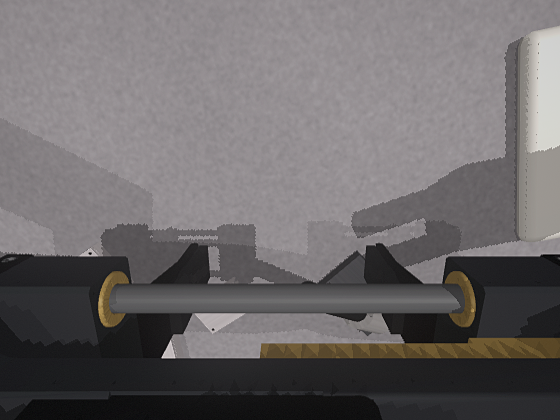

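The top view shows heat-sink-likes at (180,258), (135,266) and (178,310). It also shows the weight at (257,249), board (325,248), cover (396,255), nest (344,187) and vise (247,180). Next I measure them.

```bash
cat > h.py <<'E'
import numpy as np,cv2
from scipy.spatial.transform import Rotation as R
from station import robot,get_image,camera_params,job,nets
def cloud(d,p):
    K=np.array(p['mtx']);h,w=d.shape
    u,v=np.meshgrid(np.arange(w),np.arange(h))
    x=(u-K[0,2])/K[0,0]*d;y=(v-K[1,2])/K[1,1]*d
    P=np.stack([x,-y,-d],-1)
    return P@R.from_quat(p['orientation']).as_matrix().T+np.array(p['origin'])
def rect(xy):
    (cx,cy),(w,h),a=cv2.minAreaRect((xy*1000).astype(np.float32))
    if w<h:w,h,a=h,w,a+90
    a=(a+90)%180-90
    return np.array([cx,cy])/1000,w,h,np.deg2rad(a)
E
python3 - <<'E'
from h import *
for cam in ['top','side']:
    z=np.load(f'pics/{cam}0.npz');P=cloud(z['d'],camera_params(cam));d=z['d']
    pl=P[(d>0)&(abs(P[...,0]-.45)<.3)&(abs(P[...,1])<.3)]
    print(cam,'table z med',np.median(pl[:,2]))
    get_image(cam)
    for t in ['nest','heat_sink','board','cover','weight','flux_jar','spool','vise','screwdriver']:
        for r in nets.outline_of(cam,t)[:4]:
            m=r['region']&(d>0);
            if m.sum()<10: continue
            q=P[m]; zt=np.percentile(q[:,2],95)
            tp=q[q[:,2]>zt-.006]
            c,w,h,a=rect(tp[:,:2])
            print(t,round(r['score'],2),r['rect'],'n',m.sum(),'ztop %.3f'%zt,'c',c.round(3),'%.0fx%.0f yaw %.2f'%(w,h,a), 'med',np.median(tp[:,:2],0).round(3))
print(robot.state()['time_s'])
E
```

```text
top table z med 7.866282176394179e-05
nest 0.79 [326.2, 159.0, 45.7, 55.5] n 2079 ztop 0.018 c [ 0.611 -0.141] 136x106 yaw -0.15 med [ 0.615 -0.137]
heat_sink 0.84 [165.7, 241.5, 31.7, 36.0] n 841 ztop 0.028 c [0.412 0.288] 90x60 yaw -0.35 med [0.411 0.289]
heat_sink 0.84 [122.8, 256.4, 28.7, 19.2] n 462 ztop 0.022 c [0.391 0.407] 69x45 yaw -1.42 med [0.391 0.407]
heat_sink 0.76 [169.6, 299.6, 18.7, 21.3] n 526 ztop 0.022 c [0.279 0.287] 68x47 yaw 0.13 med [0.279 0.286]
heat_sink 0.15 [318.3, 157.4, 49.3, 62.0] n 2147 ztop 0.018 c [ 0.611 -0.14 ] 135x108 yaw -0.17 med [ 0.615 -0.137]
board 0.98 [310.5, 231.9, 28.9, 33.5] n 596 ztop 0.014 c [ 0.447 -0.092] 69x51 yaw 0.40 med [ 0.447 -0.092]
cover 0.78 [386.1, 244.2, 21.2, 27.3] n 414 ztop 0.017 c [ 0.43  -0.276] 63x41 yaw -0.02 med [ 0.43  -0.277]
weight 0.51 [248.5, 239.3, 16.6, 20.1] n 192 ztop 0.039 c [0.441 0.09 ] 15x13 yaw 0.02 med [0.441 0.09 ]
flux_jar 0.8 [409.3, 202.0, 20.6, 14.4] n 260 ztop 0.048 c [ 0.56 -0.34] 36x36 yaw 0.76 med [ 0.559 -0.341]
spool 0.92 [153.2, 190.9, 23.2, 23.4] n 417 ztop 0.043 c [0.563 0.333] 54x51 ya
[... 772 characters left out ...]
 [ 0.447 -0.092] 71x55 yaw 0.40 med [ 0.445 -0.094]
cover 0.93 [230.4, 292.8, 26.1, 16.5] n 503 ztop 0.018 c [ 0.428 -0.276] 61x44 yaw -0.03 med [ 0.428 -0.279]
weight 0.58 [243.7, 189.1, 10.6, 17.3] n 177 ztop 0.039 c [0.439 0.087] 16x14 yaw -0.95 med [0.439 0.086]
flux_jar 0.6 [298.6, 303.8, 20.7, 28.1] n 429 ztop 0.048 c [ 0.561 -0.342] 37x36 yaw 1.28 med [ 0.56  -0.345]
spool 0.88 [279.8, 137.7, 15.4, 19.7] n 265 ztop 0.045 c [0.563 0.331] 56x48 yaw -1.27 med [0.562 0.33 ]
vise 0.58 [285.6, 170.1, 57.1, 34.9] n 1192 ztop 0.052 c [0.645 0.119] 99x81 yaw -1.41 med [0.628 0.114]
screwdriver 0.95 [376.0, 202.0, 37.7, 8.2] n 300 ztop 0.028 c [0.838 0.038] 94x27 yaw 0.04 med [0.838 0.038]
1.15
```

```bash
cat >> h.py <<'E'
def plan(x,y,z,yawdeg):
    """yawdeg: world direction of tool y. prints turn about tool z first, then shift in the turned frame"""
    s=robot.state();p=np.mean([robot.state()['tcp_pos'] for _ in range(3)],0);Rm=R.from_quat(s['tcp_rot']).as_matrix()
    cur=np.rad2deg(np.arctan2(Rm[1,1],Rm[0,1]));dy=(yawdeg-cur+90)%180-90
    psi=np.deg2rad(cur+dy);yy=np.array([np.cos(psi),np.sin(psi),0]);zz=np.array([0,0,-1.]);xx=np.cross(yy,zz)
    d=np.array([x,y,z])-p
    tilt=Rm.T@np.array([0,0,-1.])
    print('t %.1f tcp'%s['time_s'],p.round(4),'yaw %.1f'%cur,'tilt(x,y)',np.rad2deg(tilt[:2]).round(2),'F',np.round(s['force'],1),'open %.4f'%s['opening'])
    print('TURN z deg %.1f'%-dy,' SHIFT cm',(np.array([xx@d,yy@d,zz@d])*100).round(2),'joints',np.round(s['joints'],2))
E
python3 - <<'E'
from h import *
for cam in ['top','side']:
    z=np.load(f'pics/{cam}0.npz');P=cloud(z['d'],camera_params(cam));d=z['d']
    zo=0 if cam=='top' else .0024
    near=(d>0)&(np.hypot(P[...,0]-.611,P[...,1]+.141)<.1)
    for lo,hi in [(.006,.03),(.0155,.03)]:
        m=near&(P[...,2]-zo>lo)&(P[...,2]-zo<hi); q=P[m]; print(cam,lo,rect(q[:,:2]),m.sum(),np.median(q[:,2]))
    near=(d>0)&(np.hypot(P[...,0]-.412,P[...,1]-.288)<.058)
    m=near&(P[...,2]-zo>.018); q=P[m]; print('hs',rect(q[:,:2]),m.sum(),np.median(q[:,2]))
im=np.load('pics/top0.npz')['im'];cv2.imwrite('pics/z1.png',cv2.resize(im[140:290,150:420,::-1],None,fx=2.9,fy=2.9,interpolation=cv2.INTER_CUBIC))
plan(.412,.288,.12,70)
E
```

```text
top 0.006 (array([ 0.61742096, -0.12993829]), 147.50906372070312, 133.8388671875, np.float64(-0.16057609687465468)) 2058 0.010112272872943695
top 0.0155 (array([ 0.60719208, -0.13921567]), 128.24005126953125, 104.05317687988281, np.float64(-0.1659337111976216)) 149 0.019438422894709984
hs (array([0.41224796, 0.28816412]), 89.965576171875, 60.992149353027344, np.float64(-0.3518215563368254)) 804 0.02491250617036378
side 0.006 (array([ 0.61082617, -0.14098807]), 139.25161743164062, 115.85639953613281, np.float64(-0.1587508994215689)) 1801 0.012310131952591341
side 0.0155 (array([ 0.61177435, -0.14081741]), 119.12802124023438, 92.66864013671875, np.float64(-0.17595731690846184)) 145 0.021472319646543614
hs (array([0.41129965, 0.28703751]), 92.91637420654297, 67.92478942871094, np.float64(-0.368781365106777)) 381 0.02690650772588965
t 1.1 tcp [0.2807 0.5584 0.2446] yaw 63.3 tilt(x,y) [-0. -0.] F [ 0.8  0.3 -0.4] open 0.0872
TURN z deg -6.7  SHIFT cm [-21.59 -20.92  12.46] joints [ 0.98  0.22  1.53  0.    1.39 -0.13]
```

View pics/z1.png

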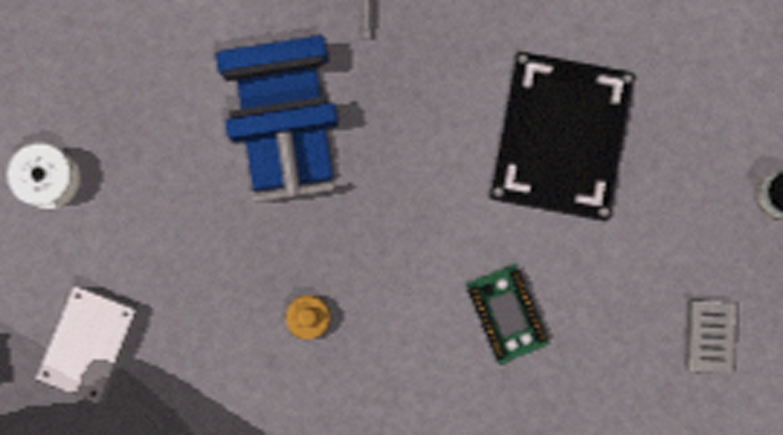

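```bash
python3 -m pendant '[[[0,0,0],[0,0,-6.7],0],[[-3.1,-3,0.5],[0,0,0],0],[[-3.1,-3,0.5],[0,0,0],0],[[-3.1,-3,0.5],[0,0,0],0],[[-3.1,-3,0.5],[0,0,0],0],[[-3.1,-3,0.5],[0,0,0],0],[[-3.1,-3,0.5],[0,0,0],0],[[-3,-2.9,0.5],[0,0,0],0],[[0,0,0],[0,0,0],0],[[0,0,0],[0,0,0],0]]' 15
python3 - <<'E'
from h import *
plan(.412,.288,.026,70)
im,d=get_image('wrist');p=camera_params('wrist');cv2.imwrite('pics/w1.png',im[:,:,::-1])
P=cloud(d,p)
m=(d>0)&(np.hypot(P[...,0]-.412,P[...,1]-.288)<.06)&(P[...,2]>.018)&(P[...,2]<.03);print(m.sum(),rect(P[m][:,:2]),np.median(P[m][:,2]))
K=camera_params('top')
from h import R
c=np.array([[520,53],[634,73],[608,218],[492,197]])/2.9+[150,140]
M=np.array(K['mtx']);r=np.stack([(c[:,0]-M[0,2])/M[0,0],-(c[:,1]-M[1,2])/M[1,1],-np.ones(4)],-1)@R.from_quat(K['orientation']).as_matrix().T
o=np.array(K['origin']);X=o+r*((.01-o[2])/r[:,2])[:,None];print(X,X.mean(0),rect(X[:,:2]))
E
```

```text
time_s: 2.15
tcp_pos: [0.4126, 0.2876, 0.2097]
tcp_rot: [0.175, 0.985, 0.0, -0.0]
force: [0.3, 0.3, 0.3]
opening: 0.0871
t 2.1 tcp [0.4126 0.2876 0.2097] yaw 69.9 tilt(x,y) [-0.02 -0.03] F [0.3 0.3 0.3] open 0.0871
TURN z deg -0.1  SHIFT cm [7.000e-02 1.000e-02 1.837e+01] joints [ 0.45 -0.05  1.88  0.    1.31 -0.77]
4847 (array([0.41155133, 0.28808243]), 90.16071319580078, 60.07096862792969, np.float64(-0.3482389388803963)) 0.025232017285826136
[[ 0.68721233 -0.10088027  0.01      ]
 [ 0.67018117 -0.20612837  0.01      ]
 [ 0.53540235 -0.18262286  0.01      ]
 [ 0.55277997 -0.07649528  0.01      ]] [ 0.61139395 -0.14153169  0.01      ] (array([ 0.61148059, -0.14131184]), 137.92742919921875, 107.53511047363281, np.float64(-0.17266405190446985))
```

View pics/w1.png

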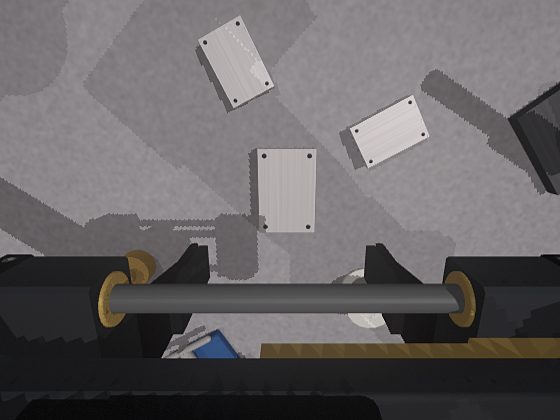

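```bash
python3 -m pendant '[[[0.08,0,4.5],[0,0,0],0],[[0,0,4.5],[0,0,0],0],[[0,0,4.5],[0,0,0],0],[[0,0,3],[0,0,0],0],[[0,0,1.3],[0,0,0],0],[[0,0,0.5],[0,0,0],0],[[0,0,0],[0,0,0],0],[[0,0,0],[0,0,0],1],[[0,0,0],[0,0,0],1],[[0,0,0],[0,0,0],1]]' 20
python3 -m pendant '[[[0,0,0],[0,0,0],1],[[0,0,0],[0,0,0],1],[[0,0,0],[0,0,0],1],[[0,0,-0.5],[0,0,0],1],[[0,0,-1.5],[0,0,0],1],[[0,0,-3],[0,0,0],1],[[0,0,-3],[0,0,0],1],[[0,0,-3],[0,0,0],1],[[0,0,0],[0,0,0],1],[[0,0,0],[0,0,0],1]]'
python3 - <<'E'
from h import *
plan(.6112,-.141,.15,80.5)
get_image('wrist');
im,d=get_image('wrist');p=camera_params('wrist');cv2.imwrite('pics/w2.png',im[:,:,::-1])
E
```

```text
time_s: 3.2
tcp_pos: [0.4125, 0.2889, 0.0279]
tcp_rot: [0.174, 0.985, 0.001, 0.001]
force: [-0.2, 0.8, 0.0]
opening: 0.0705
time_s: 4.2
tcp_pos: [0.4116, 0.2885, 0.1367]
tcp_rot: [0.174, 0.985, 0.0, 0.0]
force: [-0.5, -0.2, -2.2]
opening: 0.0598
t 4.2 tcp [0.4116 0.2885 0.1367] yaw 70.0 tilt(x,y) [ 0.04 -0.04] F [-0.5 -0.2 -2.2] open 0.0598
TURN z deg -10.5  SHIFT cm [-26.78 -39.07  -1.33] joints [ 0.45  0.03  1.94  0.    1.16 -0.77]
```

View pics/w2.png

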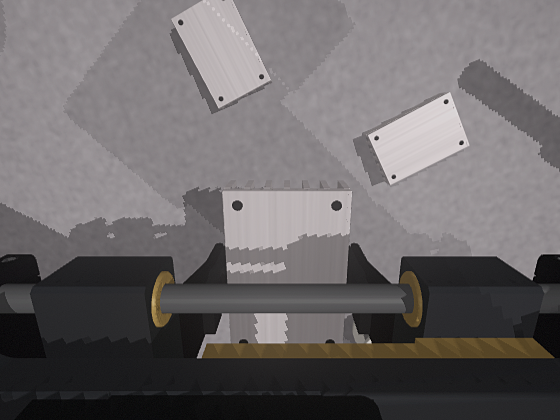

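```bash
python3 -m pendant '[[[0,0,-1],[0,0,-5.3],1],[[0,0,-1],[0,0,-5.2],1],[[-1.9,-2.8,0],[0,0,0],1],[[-1.9,-2.8,0],[0,0,0],1],[[-1.9,-2.8,0],[0,0,0],1],[[-1.9,-2.8,0],[0,0,0],1],[[-1.9,-2.8,0],[0,0,0],1],[[-1.9,-2.8,0],[0,0,0],1],[[-1.9,-2.8,0],[0,0,0],1],[[-1.9,-2.8,0],[0,0,0],1]]'
python3 -m pendant '[[[-1.9,-2.8,0],[0,0,0],1],[[-1.9,-2.8,0],[0,0,0],1],[[0,0,0],[0,0,0],1]]'
python3 - <<'E'
from h import *
plan(.6112,-.141,.15,80.5)
im,d=get_image('wrist');p=camera_params('wrist');cv2.imwrite('pics/w3.png',im[:,:,::-1])
P=cloud(d,p)
m=(d>0)&(np.hypot(P[...,0]-.611,P[...,1]+.141)<.1)&(P[...,2]>.006)&(P[...,2]<.03);print(m.sum(),rect(P[m][:,:2]))
E
```

```text
time_s: 5.3
tcp_pos: [0.5236, 0.0412, 0.1543]
tcp_rot: [0.083, 0.997, 0.0, -0.002]
force: [1.0, 0.0, -1.9]
opening: 0.06
time_s: 5.6
tcp_pos: [0.553, -0.0225, 0.1546]
tcp_rot: [0.084, 0.996, -0.001, -0.001]
force: [0.3, 0.3, -1.7]
opening: 0.06
t 5.6 tcp [ 0.553  -0.0225  0.1546] yaw 80.3 tilt(x,y) [-0.11  0.07] F [ 0.3  0.3 -1.7] open 0.0600
TURN z deg -0.2  SHIFT cm [ -7.69 -10.73   0.46] joints [-0.18  0.13  1.8  -0.    1.21 -1.58]
5648 (array([ 0.60982947, -0.14379739]), 140.77867126464844, 103.50321960449219, np.float64(-0.17349056394877593))
```

View pics/w3.png

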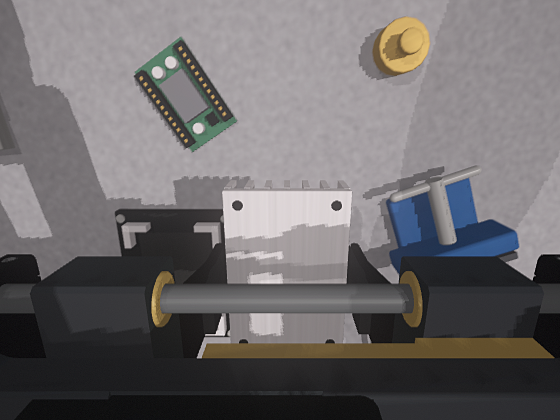

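```bash
python3 -m pendant '[[[-1.9,-2.7,0],[0,0,0],1],[[-1.9,-2.7,0],[0,0,0],1],[[-1.9,-2.7,0],[0,0,0],1],[[-1.9,-2.6,0],[0,0,-0.2],1],[[0,0,2],[0,0,0],1],[[0,0,3],[0,0,0],1],[[0,0,2.5],[0,0,0],1],[[0,0,1.5],[0,0,0],1],[[0,0,0],[0,0,0],1],[[0,0,0],[0,0,0],1]]'
python3 - <<'E'
from h import *
plan(.611,-.141,.037,80.4)
im,d=get_image('top');cv2.imwrite('pics/t3.png',cv2.resize(im[110:260,250:450,::-1],None,fx=4,fy=4))
im,d=get_image('side');cv2.imwrite('pics/s3.png',cv2.resize(im[170:320,220:420,::-1],None,fx=4,fy=4))
im,d=get_image('wrist');cv2.imwrite('pics/w4.png',im[:,:,::-1])
E
```

```text
time_s: 6.65
tcp_pos: [0.6101, -0.1365, 0.0666]
tcp_rot: [0.081, 0.997, 0.0, -0.0]
force: [-0.5, -0.2, -2.4]
opening: 0.0595
t 6.7 tcp [ 0.6101 -0.1365  0.0666] yaw 80.8 tilt(x,y) [-0.03 -0.01] F [-0.5 -0.2 -2.4] open 0.0595
TURN z deg 0.4  SHIFT cm [-0.17 -0.43  2.96] joints [-0.35  0.4   1.66  0.    1.08 -1.76]
```

View pics/s3.png

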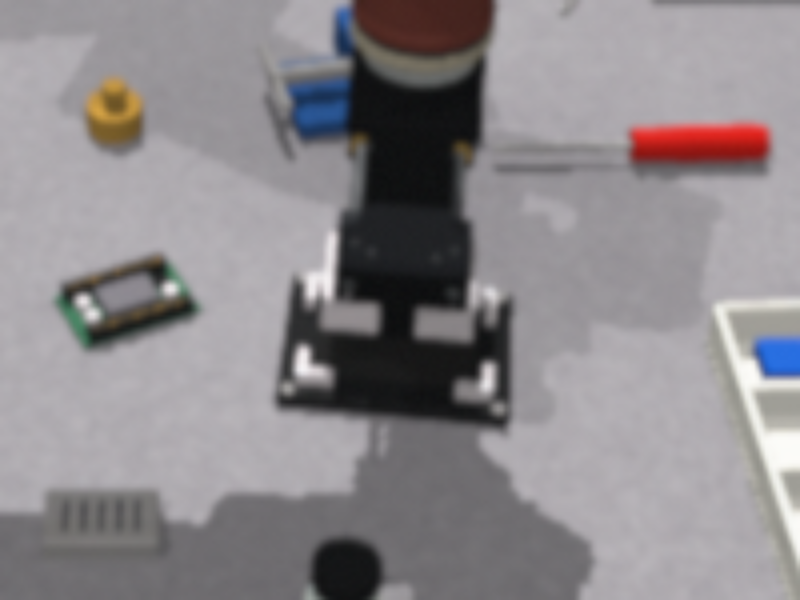

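View pics/w4.png

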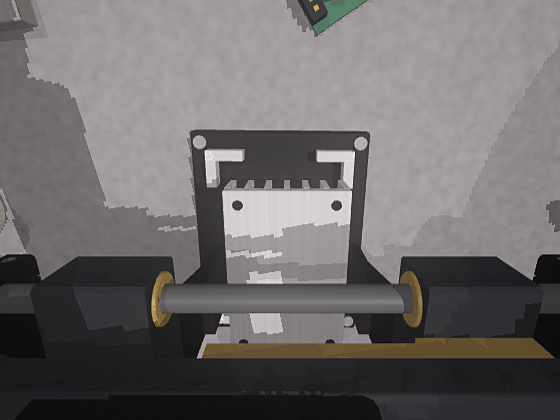

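```bash
python3 -m pendant '[[[-0.2,-0.45,0],[0,0,0.4],1],[[0,0,0],[0,0,0],1],[[0,0,0],[0,0,0],1]]'
python3 - <<'E'
from h import *
plan(.611,-.141,.037,80.4)
im,d=get_image('wrist');p=camera_params('wrist');cv2.imwrite('pics/w5.png',im[:,:,::-1])
P=cloud(d,p)
yaw=np.deg2rad(-9.6);ex=np.array([np.cos(yaw),np.sin(yaw)]);ey=np.array([-ex[1],ex[0]])
q=(P[...,:2]-[.611,-.141]);X=q@ex;Y=q@ey;Z=P[...,2]
nm=(d>0)&(abs(Z-.01)<.004)&(abs(X)<.085)&(abs(Y)<.075)&(X<-.045)
print('nest plate X',np.percentile(X[nm],[.5,99]),'near edge')
for lo,hi in [(-.068,-.06),(-.06,-.05)]:
    k=nm&(X>lo)&(X<hi);print('Y ext',np.percentile(Y[k],[.5,99.5]))
for lo,hi in [(-.05,-.03),(-.03,0),(0,.03)]:
    k=nm&(Y>lo)&(Y<hi); print('Xmin',np.percentile(X[k],.5))
b=(d>0)&(Z>.0165)&(Z<.024)&(abs(X)<.07)&(abs(Y)<.06)
print('brk',b.sum(),X[b].min(),Y[b].min(),Y[b].max())
h=(d>0)&(abs(X)<.07)&(abs(Y)<.045)&(Z>.055)&(Z<.075)&(np.arange(420)[:,None]<240)
print('hs',h.sum(),np.percentile(X[h],.5),np.percentile(Y[h],[.5,99.5]),np.median(Z[h]))
E
```

```text
time_s: 7.1
tcp_pos: [0.6116, -0.1423, 0.0671]
tcp_rot: [0.085, 0.996, -0.0, 0.0]
force: [0.3, -0.8, -1.8]
opening: 0.0596
t 7.1 tcp [ 0.6116 -0.1423  0.0671] yaw 80.3 tilt(x,y) [0.05 0.01] F [ 0.3 -0.8 -1.8] open 0.0596
TURN z deg -0.1  SHIFT cm [0.08 0.11 3.01] joints [-0.35  0.41  1.65 -0.    1.09 -1.76]
nest plate X [-0.06896962 -0.0453675 ] near edge
Y ext [-0.05492903  0.05311111]
Y ext [-0.05516674  0.05320375]
Xmin -0.06901907081238913
Xmin -0.0689462841267184
Xmin -0.06885473364993919
brk 1574 -0.058444781645804016 -0.04505006843874489 0.043403112090996676
hs 6693 -0.0441903779368615 [-0.03081952  0.02836794] 0.06476558254208084
```

```bash
python3 -m pendant '[[[0,0,1],[0,0,0],1],[[0,0,1],[0,0,0],1],[[0,0,0.5],[0,0,0],1],[[0,0,0.3],[0,0,0],1],[[0,0,0.1],[0,0,0],1],[[0,0,0],[0,0,0],1],[[0,0,0],[0,0,0],1]]'
python3 -m pendant '[[[0,0,0.05],[0,0,0],1],[[0,0,0.05],[0,0,0],1],[[0,0,0],[0,0,0],1]]'
```

```text
time_s: 7.85
tcp_pos: [0.6115, -0.1419, 0.0376]
tcp_rot: [0.084, 0.996, -0.0, 0.0]
force: [-0.6, 0.1, -1.6]
opening: 0.0597
time_s: 8.15
tcp_pos: [0.6116, -0.142, 0.0372]
tcp_rot: [0.084, 0.996, -0.0, 0.0]
force: [-1.6, 1.1, 4.4]
opening: 0.0599
```

```bash
python3 -m pendant '[[[0,0,0],[0,0,0],0.2],[[0,0,0],[0,0,0],0.15],[[0,0,0],[0,0,0],0.1],[[0,0,0],[0,0,0],0.1],[[0,0,-1],[0,0,0],0.1],[[0,0,-2],[0,0,0],0.1],[[0,0,-4],[0,0,0],0.1],[[0,0,-4],[0,0,0],0],[[0,0,0],[0,0,0],0],[[0,0,0],[0,0,0],0]]'
python3 - <<'E'
from h import *
plan(.447,-.092,.12,113)
im,d=get_image('wrist');p=camera_params('wrist');cv2.imwrite('pics/w6.png',im[:,:,::-1])
P=cloud(d,p)
for nm,c,lo,hi in [('hs',(.6116,-.142),.03,.045),('board',(.447,-.092),.0105,.02),('boardall',(.447,-.092),.0015,.02)]:
    m=(d>0)&(np.hypot(P[...,0]-c[0],P[...,1]-c[1])<.062)&(P[...,2]>lo)&(P[...,2]<hi)&(np.arange(420)[:,None]<245);
    if m.sum(): print(nm,m.sum(),rect(P[m][:,:2]),np.median(P[m][:,2]))
E
```

```text
time_s: 9.15
tcp_pos: [0.6125, -0.1423, 0.1489]
tcp_rot: [0.084, 0.996, -0.001, 0.002]
force: [-0.6, -0.4, -0.5]
opening: 0.0864
t 9.2 tcp [ 0.6125 -0.1423  0.1489] yaw 80.3 tilt(x,y) [0.23 0.04] F [-0.6 -0.4 -0.5] open 0.0864
TURN z deg -32.7  SHIFT cm [13.27 11.1   2.89] joints [-0.35  0.31  1.61 -0.    1.22 -1.76]
hs 6368 (array([ 0.6029895 , -0.14063171]), 75.90728759765625, 60.176448822021484, np.float64(-0.1692674562501828)) 0.03313224984221819
board 577 (array([ 0.45977597, -0.08664384]), 50.25436019897461, 38.05826950073242, np.float64(-1.1655280235678664)) 0.011075229014562649
boardall 2245 (array([ 0.46378903, -0.08536426]), 54.357643127441406, 43.782188415527344, np.float64(-1.2787465915162415)) 0.008796166273863204
```

View pics/w6.png

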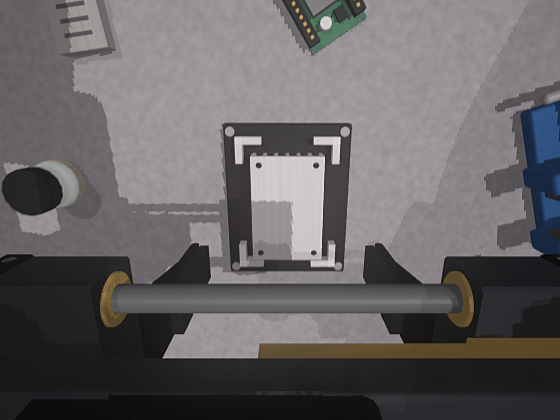

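```bash
python3 - <<'E'
from h import *
im,d=get_image('wrist');p=camera_params('wrist')
P=cloud(d,p);r=np.arange(420)[:,None];c=np.arange(560)[None]
m=(d>0)&(r<272)&(r>148)&(c>238)&(c<338)&(P[...,2]>.027)&(P[...,2]<.045)
print(m.sum(),rect(P[m][:,:2]),np.percentile(P[m][:,2],[5,50,95]))
A=np.c_[P[m][:,:2],np.ones(m.sum())];f=np.linalg.lstsq(A,P[m][:,2],rcond=None)[0];print('slope deg',np.rad2deg(f[:2]))
m=(d>0)&(r<275)&(r>115)&(c>215)&(c<358)&(P[...,2]>.005)&(P[...,2]<.03)
print(m.sum(),rect(P[m][:,:2]),np.percentile(P[m][:,2],[5,50,95]))
plan(.447,-.092,.12,113)
E
```

```text
7525 (array([ 0.61058551, -0.14209048]), 89.81938934326172, 60.117759704589844, np.float64(-0.17170331654122375)) [0.03273857 0.03384693 0.03494179]
slope deg [-0.04719921 -0.02888542]
10531 (array([ 0.61073779, -0.14206551]), 140.02899169921875, 110.22826385498047, np.float64(-0.17164153120393394)) [0.00773666 0.00906939 0.01901875]
t 9.2 tcp [ 0.6106 -0.1416  0.1457] yaw 80.3 tilt(x,y) [-0.09 -0.02] F [ 0.5 -0.9  0.1] open 0.0868
TURN z deg -32.7  SHIFT cm [13.12 10.96  2.57] joints [-0.35  0.31  1.61  0.    1.22 -1.76]
```

```bash
python3 -m pendant '[[[0,0,-1.2],[0,0,-8.2],0],[[0,0,-1.2],[0,0,-8.2],0],[[0,0,-1.2],[0,0,-8.2],0],[[0,0,-1.2],[0,0,-8.1],0],[[3.3,2.75,0],[0,0,0],0],[[3.3,2.75,0],[0,0,0],0],[[3.3,2.75,0],[0,0,0],0],[[3.2,2.7,0],[0,0,0],0],[[0,0,0],[0,0,0],0],[[0,0,0],[0,0,0],0]]'
python3 - <<'E'
from h import *
im,d=get_image('wrist');p=camera_params('wrist');cv2.imwrite('pics/w7.png',im[:,:,::-1])
P=cloud(d,p)
for lo in (.0015,.0095):
    m=(d>0)&(np.hypot(P[...,0]-.447,P[...,1]+.092)<.055)&(P[...,2]>lo)&(P[...,2]<.02)&(np.arange(420)[:,None]<240);print(m.sum(),rect(P[m][:,:2]),np.percentile(P[m][:,2],[5,50,95]))
plan(.447,-.092,.0255,113)
E
```

```text
time_s: 10.25
tcp_pos: [0.447, -0.0919, 0.1935]
tcp_rot: [-0.199, 0.98, 0.0, -0.001]
force: [0.9, -0.6, 0.4]
opening: 0.0873
4180 (array([ 0.4468154, -0.090908 ]), 108.39630126953125, 107.82003784179688, np.float64(0.8852865448255408)) [0.0016727  0.01020561 0.01360851]
2139 (array([ 0.44774792, -0.09429961]), 69.78651428222656, 50.12760925292969, np.float64(0.40411229157685413)) [0.01074493 0.01263473 0.01388048]
t 10.3 tcp [ 0.4481 -0.0924  0.1941] yaw 113.0 tilt(x,y) [-0.01 -0.  ] F [ 0.2 -0.2  0.3] open 0.0868
TURN z deg 0.0  SHIFT cm [ 0.09  0.08 16.86] joints [-0.38 -0.15  2.   -0.    1.29 -2.35]
```

View pics/w7.png

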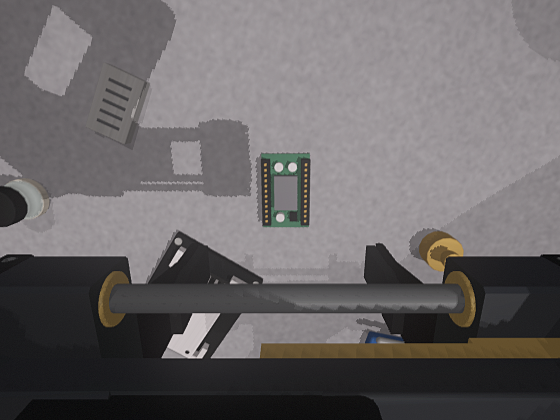

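```bash
python3 - <<'E'
from h import *
im,d=get_image('wrist');p=camera_params('wrist');print(p['origin'],R.from_quat(p['orientation']).as_matrix()[:,2].round(3))
P=cloud(d,p);h=cv2.cvtColor(im,cv2.COLOR_RGB2HSV)
yaw=.404;ex=np.array([np.cos(yaw),np.sin(yaw)]);ey=np.array([-ex[1],ex[0]])
q=P[...,:2]-[.4477,-.0943];X=q@ex;Y=q@ey
r=np.arange(420)[:,None];c=np.arange(560)[None];box=(r>140)&(r<240)&(c>250)&(c<320)&(d>0)
g=box&(h[...,0]>40)&(h[...,0]<95)&(h[...,1]>90)
print('green',g.sum(),np.percentile(X[g],[.5,1,99,99.5]),np.percentile(Y[g],[1,99]),np.percentile(P[...,2][g],[5,50,95]))
k=box&(P[...,2]>.0095);print('top X',X[k].min(),X[k].max(),Y[k].min(),Y[k].max())
k=box&(P[...,2]>.002)&(abs(Y)<.02);print('all X',X[k].min(),X[k].max())
cv2.imwrite('pics/w7z.png',cv2.resize(im[140:240,240:330,::-1],None,fx=6,fy=6,interpolation=cv2.INTER_NEAREST))
plan(.4477,-.0943,.0255,113)
E
```

```text
[ 0.37738552 -0.1233313   0.33473388] [-0.262 -0.11   0.959]
green 19 [-0.03898359 -0.03889139  0.02983166  0.02991043] [-0.02374806  0.01218791] [0.00200358 0.0037933  0.00442274]
top X -0.03535851672639444 0.034799060579414676 -0.024501367895605516 0.025588015381214833
all X -0.050916166929386865 0.05664313678344768
t 10.3 tcp [ 0.4487 -0.0926  0.1944] yaw 113.0 tilt(x,y) [0.01 0.01] F [0.7 0.2 0.3] open 0.0868
TURN z deg 0.0  SHIFT cm [ 0.16 -0.11 16.89] joints [-0.38 -0.15  2.   -0.    1.29 -2.35]
```

View pics/w7z.png

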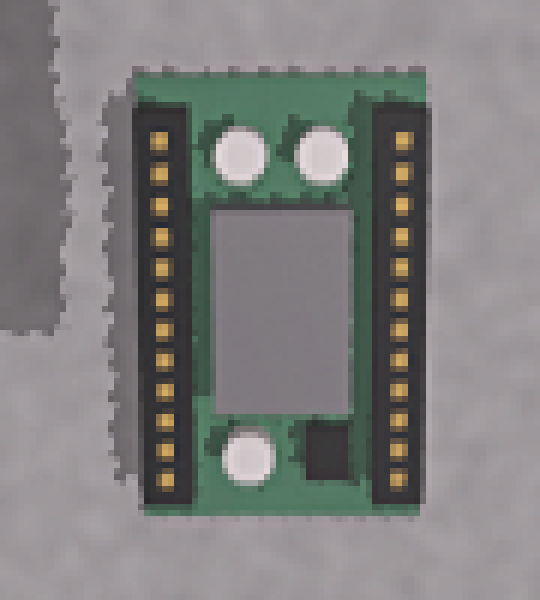

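```bash
python3 -m pendant '[[[0.12,-0.05,4.5],[0,0,0],0],[[0,0,4.5],[0,0,0],0],[[0,0,4.5],[0,0,0],0],[[0,0,2],[0,0,0],0],[[0,0,1],[0,0,0],0],[[0,0,0.3],[0,0,0],0],[[0,0,0],[0,0,0],0],[[0,0,0],[0,0,0],0],[[0,0,0],[0,0,0],0.5],[[0,0,0],[0,0,0],0.5]]' 15
python3 - <<'E'
from h import *
plan(.4475,-.093,.0255,113.1)
E
```

```text
time_s: 11.35
tcp_pos: [0.4479, -0.0935, 0.0276]
tcp_rot: [-0.199, 0.98, -0.001, 0.001]
force: [0.0, -0.1, -0.1]
opening: 0.0779
t 11.3 tcp [ 0.4479 -0.0935  0.0276] yaw 113.0 tilt(x,y) [0.09 0.09] F [ 0.  -0.1 -0.1] open 0.0779
TURN z deg -0.1  SHIFT cm [0.01 0.06 0.21] joints [-0.38  0.11  2.11  0.    0.92 -2.35]
```

```bash
python3 -m pendant '[[[0,0,0.1],[0,0,0],0.5],[[0,0,0],[0,0,0],1],[[0,0,0],[0,0,0],1],[[0,0,0],[0,0,0],1],[[0,0,0],[0,0,0],1],[[0,0,0],[0,0,0],1],[[0,0,0],[0,0,0],1]]' 15
python3 -m pendant '[[[0,0,-0.5],[0,0,0],1],[[0,0,-1.5],[0,0,0],1],[[0,0,-3],[0,0,0],1],[[0,0,-3],[0,0,0],1],[[0,0,-3],[0,0,8.2],1],[[0,0,-1],[0,0,8.2],1],[[0,0,0],[0,0,8.2],1],[[0,0,0],[0,0,8.2],1],[[0,0,0],[0,0,0],1],[[0,0,0],[0,0,0],1]]'
python3 - <<'E'
from h import *
plan(.6107,-.142,.1455,80.2)
im,d=get_image('wrist');p=camera_params('wrist');cv2.imwrite('pics/w8.png',im[:,:,::-1])
E
```

```text
time_s: 12.05
tcp_pos: [0.447, -0.0932, 0.0256]
tcp_rot: [-0.199, 0.98, 0.0, -0.0]
force: [-0.6, 0.8, 1.6]
opening: 0.05
time_s: 13.05
tcp_pos: [0.4469, -0.0932, 0.1456]
tcp_rot: [0.083, 0.997, -0.0, -0.0]
force: [-0.2, -0.0, -2.0]
opening: 0.0496
t 13.1 tcp [ 0.4469 -0.0932  0.1456] yaw 80.4 tilt(x,y) [-0.  0.] F [-0.2 -0.  -2. ] open 0.0496
TURN z deg 0.2  SHIFT cm [-1.697e+01 -2.020e+00  1.000e-02] joints [-0.38 -0.09  2.05 -0.    1.18 -1.78]
```

View pics/w8.png

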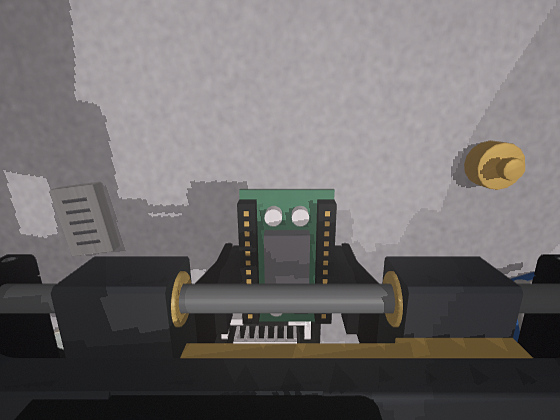

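```bash
python3 -m pendant '[[[-3.4,-0.4,0],[0,0,0.2],1],[[-3.4,-0.4,0],[0,0,0],1],[[-3.4,-0.4,0],[0,0,0],1],[[-3.4,-0.4,0],[0,0,0],1],[[-3.4,-0.4,0],[0,0,0],1],[[0,0,3],[0,0,0],1],[[0,0,2],[0,0,0],1],[[0,0,1],[0,0,0],1],[[0,0,0],[0,0,0],1],[[0,0,0],[0,0,0],1]]'
cat >> h.py <<'E'
def frame(P,c,yaw):
    ex=np.array([np.cos(yaw),np.sin(yaw)]);ey=np.array([-ex[1],ex[0]]);q=P[...,:2]-np.array(c);return q@ex,q@ey
def avgpose(n=6):
    # average several wrist clouds' reference is the camera pose; return plain state
    s=robot.state();return s
E
python3 - <<'E'
from h import *
plan(.6107,-.142,.0605,80.2)
im,d=get_image('wrist');p=camera_params('wrist');cv2.imwrite('pics/w9.png',im[:,:,::-1]);np.savez('pics/w9.npz',im=im,d=d,o=p['origin'],q=p['orientation'])
P=cloud(d,p);X,Y=frame(P,(.6107,-.142),-.1716);Z=P[...,2];r=np.arange(420)[:,None]
def ext(n,m,h):
    if m.sum()>20: print(n,m.sum(),'X',np.percentile(X[m],[.5,99.5]).round(4),'Y',np.percentile(Y[m],[.5,99.5]).round(4),'z',np.median(Z[m]).round(4))
b=(d>0)&(r<235)
ext('nest',b&(abs(Z-.0095)<.004)&(abs(X)<.09)&(abs(Y)<.07),0)
ext('hs',b&(abs(Z-.034)<.005)&(abs(X)<.07)&(abs(Y)<.045),0)
ext('board hdr',b&(Z>.066)&(Z<.085)&(abs(X)<.06)&(abs(Y)<.04),0)
ext('board pcb',b&(Z>.055)&(Z<.066)&(abs(X)<.06)&(abs(Y)<.04),0)
E
```

```text
time_s: 14.1
tcp_pos: [0.6113, -0.1424, 0.0862]
tcp_rot: [0.087, 0.996, -0.0, 0.0]
force: [-0.7, 0.8, 0.0]
opening: 0.0498
t 14.1 tcp [ 0.6113 -0.1424  0.0862] yaw 80.1 tilt(x,y) [0.04 0.01] F [-0.7  0.8  0. ] open 0.0498
TURN z deg -0.1  SHIFT cm [0.07 0.03 2.57] joints [-0.35  0.38  1.64 -0.    1.12 -1.75]
nest 9135 X [-0.0681  0.0061] Y [-0.0548  0.054 ] z 0.0108
hs 1777 X [-0.0434 -0.0284] Y [-0.0299  0.0294] z 0.0357
board hdr 2089 X [-0.0343 -0.0166] Y [-0.0256  0.0242] z 0.0726
board pcb 2388 X [-0.0392 -0.0145] Y [-0.0251  0.0238] z 0.0643
```

View pics/w9.png

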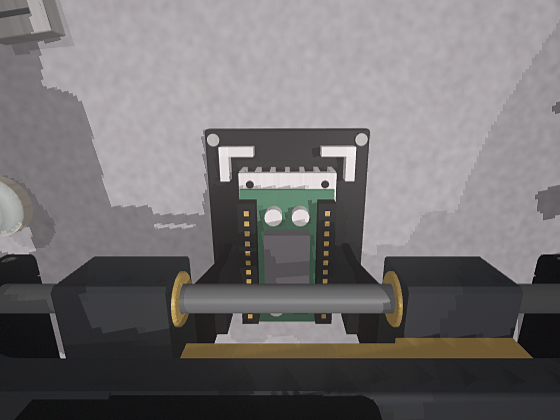

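```bash
python3 -m pendant '[[[-0.08,0.03,1],[0,0,-0.1],1],[[0,0,1],[0,0,0],1],[[0,0,0.3],[0,0,0],1],[[0,0,0.1],[0,0,0],1],[[0,0,0],[0,0,0],1],[[0,0,0],[0,0,0],1]]'
python3 -m pendant '[[[0,0,0.05],[0,0,0],1],[[0,0,0.05],[0,0,0],1],[[0,0,0],[0,0,0],1]]'
```

```text
time_s: 14.75
tcp_pos: [0.612, -0.1422, 0.0617]
tcp_rot: [0.086, 0.996, -0.0, 0.0]
force: [-0.9, 0.1, -1.1]
opening: 0.0498
time_s: 15.05
tcp_pos: [0.6119, -0.1422, 0.0606]
tcp_rot: [0.086, 0.996, -0.0, 0.0]
force: [-0.5, 0.2, -0.7]
opening: 0.0497
```

```bash
python3 -m pendant '[[[0,0,0.04],[0,0,0],1],[[0,0,0],[0,0,0],1]]'
python3 -m pendant '[[[0,0,0.04],[0,0,0],1],[[0,0,0],[0,0,0],1]]'
```

```text
time_s: 15.25
tcp_pos: [0.6119, -0.1422, 0.0606]
tcp_rot: [0.086, 0.996, -0.0, 0.0]
force: [-1.1, 0.3, 2.8]
opening: 0.0496
time_s: 15.45
tcp_pos: [0.6119, -0.1422, 0.0606]
tcp_rot: [0.086, 0.996, -0.0, 0.0]
force: [-3.8, 1.8, 7.0]
opening: 0.0496
```

```bash
python3 -m pendant '[[[0,0,-0.03],[0,0,0],1],[[0,0,0],[0,0,0],0.35],[[0,0,0],[0,0,0],0.3],[[0,0,0],[0,0,0],0.25],[[0,0,-1],[0,0,0],0.2],[[0,0,-3],[0,0,0],0.1],[[0,0,-4],[0,0,0],0],[[0,0,-4],[0,0,0],0],[[0,0,0],[0,0,0],0],[[0,0,0],[0,0,0],0]]'
python3 - <<'E'
from h import *
plan(.43,-.2765,.19,89)
im,d=get_image('wrist');p=camera_params('wrist');cv2.imwrite('pics/w10.png',im[:,:,::-1])
P=cloud(d,p);X,Y=frame(P,(.6107,-.142),-.1716);Z=P[...,2];r=np.arange(420)[:,None]
b=(d>0)&(r<275)&(abs(X)<.08)&(abs(Y)<.065)
for n,lo,hi,k in [('nest',.005,.016,.08),('hs',.028,.0365,.06),('board',.042,.055,.06)]:
    m=b&(Z>lo)&(Z<hi)&(abs(Y)<k);print(n,m.sum(),rect(P[m][:,:2]),np.percentile(Z[m],[5,50,95]).round(4))
E
```

```text
time_s: 16.45
tcp_pos: [0.6129, -0.1425, 0.1824]
tcp_rot: [0.086, 0.996, -0.001, 0.002]
force: [0.4, 0.2, -0.7]
opening: 0.0867
t 16.4 tcp [ 0.6129 -0.1425  0.1824] yaw 80.1 tilt(x,y) [0.23 0.04] F [ 0.4  0.2 -0.7] open 0.0867
TURN z deg -8.9  SHIFT cm [ 18.06 -13.71  -0.76] joints [-0.35  0.28  1.58 -0.    1.28 -1.75]
nest 7620 (array([ 0.61012787, -0.14186758]), 139.61915588378906, 110.1785659790039, np.float64(-0.17132434871810548)) [0.0069 0.0081 0.0097]
hs 2526 (array([ 0.6100976 , -0.14187584]), 90.15279388427734, 60.04535675048828, np.float64(-0.1721857481726916)) [0.032  0.0342 0.0363]
board 2846 (array([ 0.6097832 , -0.14198952]), 69.81587219238281, 50.18910217285156, np.float64(-0.17286565319898886)) [0.043  0.045  0.0462]
```

View pics/w10.png

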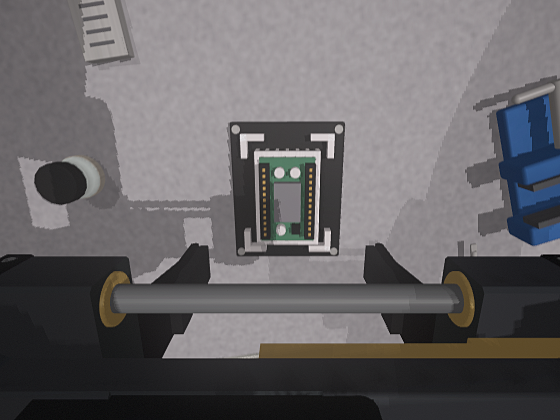

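```bash
python3 -m pendant '[[[0,0,-0.4],[0,0,-4.5],0],[[0,0,-0.4],[0,0,-4.4],0],[[3,-2.3,0],[0,0,0],0],[[3,-2.3,0],[0,0,0],0],[[3,-2.3,0],[0,0,0],0],[[3,-2.3,0],[0,0,0],0],[[3,-2.3,0],[0,0,0],0],[[3,-2.2,0],[0,0,0],0],[[0,0,0],[0,0,0],0],[[0,0,0],[0,0,0],0]]'
python3 - <<'E'
from h import *
im,d=get_image('wrist');p=camera_params('wrist');cv2.imwrite('pics/w11.png',im[:,:,::-1])
P=cloud(d,p)
for lo in (.008,.011):
    m=(d>0)&(np.hypot(P[...,0]-.43,P[...,1]+.2765)<.05)&(P[...,2]>lo)&(P[...,2]<.02)&(np.arange(420)[:,None]<240);print(m.sum(),rect(P[m][:,:2]),np.percentile(P[m][:,2],[5,50,95]))
plan(.43,-.2765,.0255,89)
E
```

```text
time_s: 17.5
tcp_pos: [0.4285, -0.2758, 0.1866]
tcp_rot: [0.01, 1.0, 0.001, -0.001]
force: [0.5, 0.1, -0.8]
opening: 0.087
2447 (array([ 0.430508  , -0.27774649]), 64.2271728515625, 39.73481750488281, np.float64(-0.03756641717860323)) [0.0131065  0.01439072 0.01560365]
2430 (array([ 0.430508  , -0.27774649]), 64.2271728515625, 39.73481750488281, np.float64(-0.03756641717860323)) [0.01316281 0.01439719 0.01560615]
t 17.6 tcp [ 0.4292 -0.2755  0.1869] yaw 89.0 tilt(x,y) [-0.07 -0.09] F [ 0.8  0.2 -0.8] open 0.0869
TURN z deg -0.0  SHIFT cm [-0.08 -0.1  16.14] joints [-0.73 -0.    1.88  0.    1.27 -2.28]
```

View pics/w11.png

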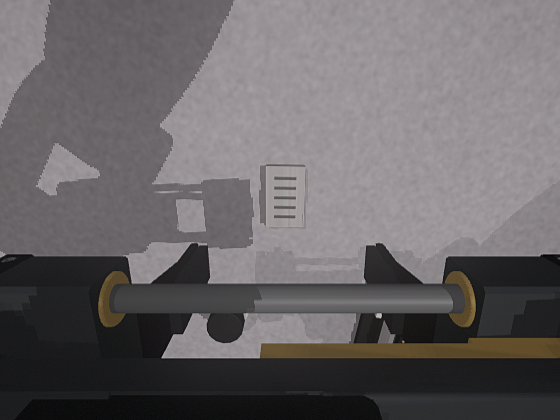

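```bash
python3 -m pendant '[[[-0.11,-0.2,4.5],[0,0,1.1],0],[[0,0,4.5],[0,0,0],0],[[0,0,4],[0,0,0],0],[[0,0,2],[0,0,0],0],[[0,0,0.9],[0,0,0],0],[[0,0,0],[0,0,0],0],[[0,0,0],[0,0,0],0],[[0,0,0],[0,0,0],0.3]]' 15
python3 - <<'E'
from h import *
plan(.4305,-.2775,.0257,87.9)
E
```

```text
time_s: 18.35
tcp_pos: [0.432, -0.2789, 0.0307]
tcp_rot: [0.018, 1.0, -0.001, 0.001]
force: [0.6, -0.4, -0.1]
opening: 0.0838
t 18.4 tcp [ 0.432  -0.2789  0.0307] yaw 87.9 tilt(x,y) [0.14 0.11] F [ 0.6 -0.4 -0.1] open 0.0838
TURN z deg 0.0  SHIFT cm [0.15 0.13 0.5 ] joints [-0.73  0.23  1.97  0.    0.95 -2.26]
```

```bash
python3 -m pendant '[[[0,0,0.2],[0,0,0],0.4],[[0,0,0],[0,0,0],0.4],[[0,0,0],[0,0,0],0.4],[[0,0,0],[0,0,0],0.4]]' 15
python3 - <<'E'
from h import *
plan(.4305,-.2775,.0257,87.9)
E
```

```text
time_s: 18.75
tcp_pos: [0.4306, -0.2782, 0.0273]
tcp_rot: [0.018, 1.0, -0.0, 0.0]
force: [0.9, -0.2, -0.2]
opening: 0.0565
t 18.8 tcp [ 0.4306 -0.2782  0.0273] yaw 87.9 tilt(x,y) [0.02 0.02] F [ 0.9 -0.2 -0.2] open 0.0565
TURN z deg 0.0  SHIFT cm [0.02 0.07 0.16] joints [-0.73  0.23  1.97 -0.    0.94 -2.26]
```

```bash
python3 -m pendant '[[[0,0,0.15],[0,0,0],0.4],[[0,0,0],[0,0,0],1],[[0,0,0],[0,0,0],1],[[0,0,0],[0,0,0],1],[[0,0,0],[0,0,0],1],[[0,0,0],[0,0,0],1],[[0,0,0],[0,0,0],1]]' 15
python3 -m pendant '[[[0,0,-0.5],[0,0,0],1],[[0,0,-1.5],[0,0,0],1],[[0,0,-3],[0,0,0],1],[[0,0,-3],[0,0,0],1],[[0,0,-3],[0,0,4],1],[[0,0,-3],[0,0,3.7],1],[[0,0,0],[0,0,0],1],[[0,0,0],[0,0,0],1]]'
python3 - <<'E'
from h import *
plan(.6107,-.142,.1655,80.2)
E
```

```text
time_s: 19.45
tcp_pos: [0.4305, -0.278, 0.0255]
tcp_rot: [0.018, 1.0, 0.0, -0.0]
force: [-0.2, 0.1, -1.2]
opening: 0.0397
time_s: 20.25
tcp_pos: [0.4309, -0.2784, 0.1664]
tcp_rot: [0.085, 0.996, -0.001, 0.001]
force: [-0.0, 0.6, -0.6]
opening: 0.0399
t 20.2 tcp [ 0.4309 -0.2784  0.1664] yaw 80.3 tilt(x,y) [0.1  0.06] F [-0.   0.6 -0.6] open 0.0399
TURN z deg 0.1  SHIFT cm [-15.39  16.5    0.09] joints [-0.73  0.02  1.9  -0.    1.22 -2.13]
```

```bash
python3 -m pendant '[[[-2.6,2.75,0],[0,0,0.1],1],[[-2.6,2.75,0],[0,0,0],1],[[-2.6,2.75,0],[0,0,0],1],[[-2.6,2.75,0],[0,0,0],1],[[-2.6,2.75,0],[0,0,0],1],[[-2.5,2.75,0],[0,0,0],1],[[0,0,3],[0,0,0],1],[[0,0,3],[0,0,0],1],[[0,0,0],[0,0,0],1],[[0,0,0],[0,0,0],1]]'
cat > chk.py <<'E'
from h import *
import sys
plan(.6112,-.142,.0725,80.2)
im,d=get_image('wrist');p=camera_params('wrist');cv2.imwrite(f'pics/{sys.argv[1]}.png',im[:,:,::-1])
P=cloud(d,p);X,Y=frame(P,(.6107,-.142),-.1716);Z=P[...,2];r=np.arange(420)[:,None]
b=(d>0)&(r<240)
for n,lo,hi,kx,ky in [('nest',.005,.015,.09,.07),('hs',.028,.04,.06,.04),('board',.0425,.053,.06,.035)]+[tuple([a[0]]+[float(v) for v in a[1:]]) for a in [s.split(',') for s in sys.argv[2:]]]:
    m=b&(Z>lo)&(Z<hi)&(abs(X)<kx)&(abs(Y)<ky)
    if m.sum()>20: print(n,m.sum(),'X',np.percentile(X[m],[.5,99.5]).round(4),'Y',np.percentile(Y[m],[.5,99.5]).round(4),'Yc %.4f'%(np.percentile(Y[m],[.5,99.5]).mean()),'z',np.median(Z[m]).round(4))
E
python3 chk.py w12 held,.08,.11,.05,.035
```

```text
time_s: 21.25
tcp_pos: [0.6101, -0.1416, 0.1037]
tcp_rot: [0.086, 0.996, 0.001, -0.002]
force: [-0.3, -0.6, 1.7]
opening: 0.0395
t 21.2 tcp [ 0.6101 -0.1416  0.1037] yaw 80.1 tilt(x,y) [-0.25 -0.04] F [-0.3 -0.6  1.7] open 0.0395
TURN z deg -0.1  SHIFT cm [-0.12 -0.02  3.12] joints [-0.35  0.36  1.63 -0.    1.15 -1.75]
nest 8567 X [-0.0668  0.0162] Y [-0.0551  0.0537] Yc -0.0007 z 0.0119
hs 2057 X [-0.0423  0.0059] Y [-0.0305  0.0292] Yc -0.0007 z 0.0372
board 755 X [-0.0326 -0.0217] Y [-0.0257  0.0242] Yc -0.0007 z 0.0481
held 2881 X [-0.0321 -0.0161] Y [-0.02    0.0193] Yc -0.0003 z 0.094
```

View pics/w12.png

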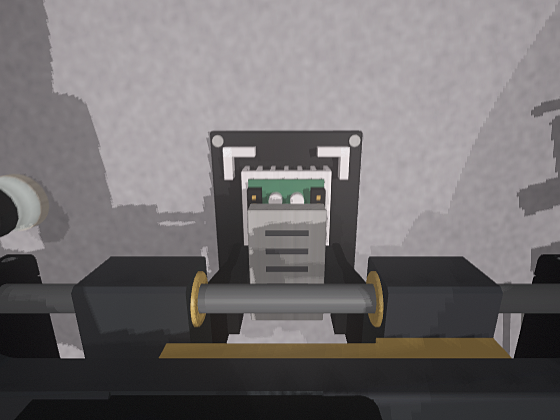

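```bash
python3 -m pendant '[[[-0.15,-0.02,0],[0,0,0],1],[[0,0,0],[0,0,0],1],[[0,0,0],[0,0,0],1]]'; python3 chk.py w13 held,.085,.11,.05,.035
```

```text
time_s: 21.6
tcp_pos: [0.6137, -0.143, 0.107]
tcp_rot: [0.086, 0.996, -0.0, 0.001]
force: [0.5, 0.8, -1.0]
opening: 0.0398
t 21.6 tcp [ 0.6137 -0.143   0.107 ] yaw 80.1 tilt(x,y) [0.13 0.02] F [ 0.5  0.8 -1. ] open 0.0398
TURN z deg -0.1  SHIFT cm [0.27 0.05 3.45] joints [-0.35  0.36  1.63 -0.    1.15 -1.75]
nest 8941 X [-0.0691  0.02  ] Y [-0.0546  0.0543] Yc -0.0002 z 0.0098
hs 2822 X [-0.0442  0.0088] Y [-0.0299  0.0297] Yc -0.0001 z 0.0365
board 977 X [-0.0345 -0.0187] Y [-0.025   0.0246] Yc -0.0002 z 0.0464
held 2750 X [-0.0298 -0.0137] Y [-0.0203  0.019 ] Yc -0.0007 z 0.0951
```

```bash
python3 -m pendant '[[[0,0,2],[0,0,0],1],[[0,0,0],[0,0,0],1],[[0,0,0],[0,0,0],1],[[0,0,0],[0,0,0],1],[[0,0,0],[0,0,0],1],[[0,0,0],[0,0,0],1],[[0,0,0],[0,0,0],1]]'; python3 chk.py w14 held,.065,.09,.05,.035
```

```text
time_s: 22.35
tcp_pos: [0.6133, -0.1426, 0.086]
tcp_rot: [0.086, 0.996, -0.0, 0.0]
force: [0.5, 0.4, -1.3]
opening: 0.0399
t 22.4 tcp [ 0.6133 -0.1426  0.086 ] yaw 80.1 tilt(x,y) [0.04 0.01] F [ 0.5  0.4 -1.3] open 0.0399
TURN z deg -0.1  SHIFT cm [0.21 0.02 1.35] joints [-0.35  0.38  1.64 -0.    1.12 -1.75]
nest 9833 X [-0.0688  0.011 ] Y [-0.0546  0.0542] Yc -0.0002 z 0.01
hs 2999 X [-0.044   0.0005] Y [-0.0299  0.0296] Yc -0.0002 z 0.0358
board 934 X [-0.0343 -0.0037] Y [-0.0252  0.0247] Yc -0.0003 z 0.0466
held 2737 X [-0.0303 -0.0142] Y [-0.0201  0.0193] Yc -0.0004 z 0.0744
```

View pics/w14.png

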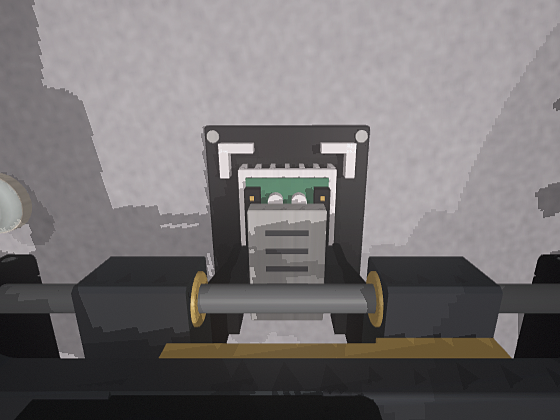

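```bash
python3 -m pendant '[[[0.09,0,0.6],[0,0,0],1],[[0,0,0.4],[0,0,0],1],[[0,0,0.2],[0,0,0],1],[[0,0,0],[0,0,0],1],[[0,0,0],[0,0,0],1],[[0,0,0],[0,0,0],1]]'
python3 -m pendant '[[[0,0,0.05],[0,0,0],1],[[0,0,0.05],[0,0,0],1],[[0,0,0],[0,0,0],1]]'
```

```text
time_s: 23.0
tcp_pos: [0.6122, -0.1424, 0.0735]
tcp_rot: [0.086, 0.996, -0.0, 0.0]
force: [-0.1, 0.4, -0.1]
opening: 0.0399
time_s: 23.3
tcp_pos: [0.6121, -0.1424, 0.0725]
tcp_rot: [0.086, 0.996, -0.0, -0.0]
force: [-0.0, 0.3, -0.5]
opening: 0.0397
```

```bash
python3 -m pendant '[[[0,0,0.04],[0,0,0],1],[[0,0,0],[0,0,0],1]]'
python3 -m pendant '[[[0,0,0.03],[0,0,0],1],[[0,0,0],[0,0,0],1]]'
```

```text
time_s: 23.5
tcp_pos: [0.6122, -0.1423, 0.0725]
tcp_rot: [0.086, 0.996, -0.0, 0.0]
force: [-1.8, 1.2, 2.7]
opening: 0.0399
time_s: 23.7
tcp_pos: [0.6122, -0.1424, 0.0725]
tcp_rot: [0.086, 0.996, -0.0, 0.0]
force: [-2.7, -0.1, 5.7]
opening: 0.0403
```

```bash
python3 -m pendant '[[[0,0,-0.03],[0,0,0],1],[[0,0,0],[0,0,0],0.48],[[0,0,0],[0,0,0],0.42],[[0,0,0],[0,0,0],0.38],[[0,0,-1],[0,0,0],0.3],[[0,0,-3],[0,0,0],0.1],[[0,0,-4],[0,0,0],0],[[0,0,-4],[0,0,0],0],[[0,0,0],[0,0,0],0],[[0,0,0],[0,0,0],0]]'
python3 -m pendant '[[[0,0,0],[0,0,0],0],[[0,0,0],[0,0,0],0]]'
python3 - <<'E'
from h import *
plan(.4405,.0895,.19,80.2)
im,d=get_image('wrist');p=camera_params('wrist');cv2.imwrite('pics/w15.png',im[:,:,::-1])
P=cloud(d,p);X,Y=frame(P,(.6107,-.142),-.1716);Z=P[...,2];r=np.arange(420)[:,None]
b=(d>0)&(r<275)&(abs(X)<.08)&(abs(Y)<.065)
for n,lo,hi,k in [('nest',.003,.016,.08),('hs',.028,.038,.06),('board',.042,.051,.06),('cover',.054,.068,.06)]:
    m=b&(Z>lo)&(Z<hi)&(abs(Y)<k);print(n,m.sum(),rect(P[m][:,:2]),np.percentile(Z[m],[5,50,95]).round(4))
get_image('top')
for cam in ('wrist','top'):
  for r in nets.outline_of(cam,'weight')[:2]: print(cam,r['score'],r['rect'])
E
```

```text
time_s: 24.7
tcp_pos: [0.6132, -0.1427, 0.1945]
tcp_rot: [0.086, 0.996, -0.001, 0.002]
force: [-0.2, 0.5, -1.3]
opening: 0.0855
time_s: 24.9
tcp_pos: [0.611, -0.142, 0.1902]
tcp_rot: [0.086, 0.996, 0.0, -0.002]
force: [0.7, 0.1, -1.0]
opening: 0.0864
t 24.9 tcp [ 0.611  -0.142   0.1902] yaw 80.1 tilt(x,y) [-0.19 -0.03] F [ 0.7  0.1 -1. ] open 0.0864
TURN z deg -0.1  SHIFT cm [2.075e+01 1.991e+01 2.000e-02] joints [-0.35  0.27  1.57  0.    1.3  -1.75]
nest 7201 (array([ 0.6118327 , -0.14253619]), 139.83187866210938, 110.18883514404297, np.float64(-0.17063991631795514)) [0.0089 0.0102 0.0116]
hs 1457 (array([ 0.61198181, -0.14251241]), 90.36299133300781, 60.14689254760742, np.float64(-0.171459504143427)) [0.0337 0.0352 0.0377]
board 737 (array([ 0.61166089, -0.14266147]), 70.41287231445312, 50.150718688964844, np.float64(-0.17077254174024106)) [0.0459 0.0473 0.0487]
cover 3202 (array([ 0.61129761, -0.14270331]), 63.713191986083984, 40.051910400390625, np.float64(-0.1717619060852055)) [0.0599 0.0612 0.0623]
wrist 0.55 [257.5, 158.4, 54.0, 84.1]
top 0.66 [248.5, 239.8, 17.2, 18.6]
```

View pics/w15.png

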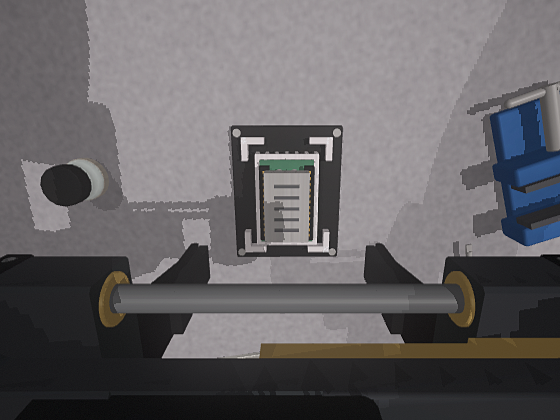

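```bash
python3 -m pendant '[[[2.95,2.85,0],[0,0,0],0],[[2.95,2.85,0],[0,0,0],0],[[2.95,2.85,0],[0,0,0],0],[[2.95,2.85,0],[0,0,0],0],[[2.95,2.85,0],[0,0,0],0],[[2.95,2.85,0],[0,0,0],0],[[2.95,2.85,0],[0,0,0],0],[[0,0,0],[0,0,0],0],[[0,0,0],[0,0,0],0],[[0,0,0],[0,0,0],0]]'
python3 -m pendant '[[[0,0,0],[0,0,0],0],[[0,0,0],[0,0,0],0]]'
python3 - <<'E'
from h import *
im,d=get_image('wrist');p=camera_params('wrist');cv2.imwrite('pics/w16.png',im[:,:,::-1])
P=cloud(d,p);Z=P[...,2]
b=(d>0)&(np.hypot(P[...,0]-.4405,P[...,1]-.0895)<.04)&(np.arange(420)[:,None]<245)
for n,lo,hi in [('cyl',.019,.025),('knob',.034,.042)]:
    m=b&(Z>lo)&(Z<hi);q=P[m][:,:2]; (c,rad)=cv2.minEnclosingCircle((q*1000).astype(np.float32));print(n,m.sum(),c,rad,rect(q),np.median(Z[m]))
plan(.4405,.0895,.027,80.2)
E
```

```text
time_s: 26.1
tcp_pos: [0.4437, 0.089, 0.1923]
tcp_rot: [0.086, 0.996, -0.0, 0.0]
force: [-0.1, 0.4, 0.6]
opening: 0.0868
time_s: 26.3
tcp_pos: [0.4435, 0.0888, 0.1921]
tcp_rot: [0.087, 0.996, -0.0, -0.0]
force: [-0.1, -0.4, 1.3]
opening: 0.0874
cyl 911 (439.665771484375, 88.40267944335938) 19.90192222595215 (array([0.43973602, 0.08855007]), 39.182552337646484, 38.21751403808594, np.float64(-0.18743634015503038)) 0.02199047386721409
knob 261 (439.5926513671875, 88.5714340209961) 8.89480972290039 (array([0.43957074, 0.08854122]), 17.149991989135742, 16.61004638671875, np.float64(0.5354438503366988)) 0.03796362026649436
t 26.4 tcp [0.4434 0.0889 0.192 ] yaw 80.0 tilt(x,y) [-0.02  0.01] F [-0.4  1.   0.1] open 0.0873
TURN z deg -0.2  SHIFT cm [3.00e-01 1.00e-02 1.65e+01] joints [ 0.02 -0.16  2.02 -0.    1.29 -1.37]
```

View pics/w16.png

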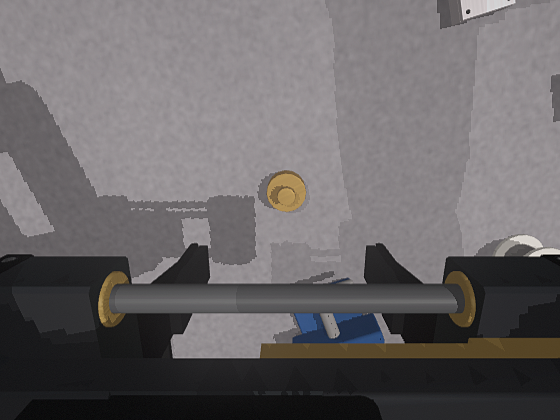

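```bash
python3 -m pendant '[[[0.36,-0.1,4.5],[0,0,0],0],[[0,0,4.5],[0,0,0],0],[[0,0,4],[0,0,0],0],[[0,0,2],[0,0,0],0],[[0,0,1.2],[0,0,0],0],[[0,0,0.3],[0,0,0],0],[[0,0,0],[0,0,0],0],[[0,0,0],[0,0,0],0.4],[[0,0,0],[0,0,0],0.4],[[0,0,0],[0,0,0],0.4]]' 25
python3 - <<'E'
from h import *
plan(.4397,.0885,.026,80.1)
E
```

```text
time_s: 27.35
tcp_pos: [0.4401, 0.0893, 0.0282]
tcp_rot: [0.086, 0.996, 0.0, 0.001]
force: [-0.8, -0.4, 0.9]
opening: 0.0708
t 27.4 tcp [0.4401 0.0893 0.0282] yaw 80.1 tilt(x,y) [ 0.12 -0.02] F [-0.8 -0.4  0.9] open 0.0708
TURN z deg 0.0  SHIFT cm [ 0.03 -0.09  0.22] joints [ 0.02  0.09  2.13  0.    0.92 -1.37]
```

```bash
python3 -m pendant '[[[0,0,0.1],[0,0,0],0.4],[[0,0,0],[0,0,0],0.4],[[0,0,0],[0,0,0],1],[[0,0,0],[0,0,0],1],[[0,0,0],[0,0,0],1],[[0,0,0],[0,0,0],1],[[0,0,0],[0,0,0],1],[[0,0,0],[0,0,0],1]]' 25
python3 -m pendant '[[[0,0,-0.5],[0,0,0],1],[[0,0,-1.5],[0,0,0],1],[[0,0,-3],[0,0,0],1],[[0,0,-3],[0,0,0],1],[[0,0,-4],[0,0,0],1],[[0,0,-3],[0,0,0],1],[[0,0,0],[0,0,0],1],[[0,0,0],[0,0,0],1]]'
python3 - <<'E'
from h import *
plan(.6112,-.1425,.1755,80.1)
E
```

```text
time_s: 28.15
tcp_pos: [0.4392, 0.0893, 0.0261]
tcp_rot: [0.086, 0.996, -0.0, -0.0]
force: [-0.2, -0.2, 0.5]
opening: 0.0389
time_s: 28.95
tcp_pos: [0.4393, 0.0893, 0.1763]
tcp_rot: [0.086, 0.996, 0.0, 0.0]
force: [-0.4, 0.3, -3.3]
opening: 0.039
t 28.9 tcp [0.4393 0.0893 0.1763] yaw 80.1 tilt(x,y) [ 0.05 -0.01] F [-0.4  0.3 -3.3] open 0.0390
TURN z deg 0.0  SHIFT cm [-20.92 -19.88   0.08] joints [ 0.02 -0.15  2.04 -0.    1.25 -1.37]
```

```bash
python3 -m pendant '[[[-3,-2.85,0],[0,0,0],1],[[-3,-2.85,0],[0,0,0],1],[[-3,-2.85,0],[0,0,0],1],[[-3,-2.85,0],[0,0,0],1],[[-3,-2.8,0],[0,0,0],1],[[-3,-2.85,0],[0,0,0],1],[[-2.9,-2.85,0],[0,0,0],1],[[0,0,2],[0,0,0],1],[[0,0,3],[0,0,0],1],[[0,0,0],[0,0,0],1]]'
python3 -m pendant '[[[0,0,1],[0,0,0],1],[[0,0,0],[0,0,0],1],[[0,0,0],[0,0,0],1],[[0,0,0],[0,0,0],1],[[0,0,0],[0,0,0],1],[[0,0,0],[0,0,0],1],[[0,0,0],[0,0,0],1]]'
python3 chk.py w17 cover,.056,.067,.05,.035 cyl,.106,.116,.05,.035 knob,.118,.135,.05,.035
```

```text
time_s: 29.95
tcp_pos: [0.6058, -0.1412, 0.118]
tcp_rot: [0.087, 0.996, 0.002, -0.007]
force: [-1.9, 0.1, -4.9]
opening: 0.0392
time_s: 30.65
tcp_pos: [0.6111, -0.1427, 0.1166]
tcp_rot: [0.086, 0.996, -0.0, 0.0]
force: [-0.3, -0.3, -1.9]
opening: 0.0391
t 30.6 tcp [ 0.6111 -0.1427  0.1166] yaw 80.1 tilt(x,y) [0.04 0.01] F [-0.3 -0.3 -1.9] open 0.0391
TURN z deg -0.1  SHIFT cm [0.01 0.07 4.41] joints [-0.35  0.34  1.63 -0.    1.17 -1.75]
nest 8258 X [-0.0685  0.0214] Y [-0.0548  0.0541] Yc -0.0003 z 0.01
hs 2251 X [-0.044   0.0109] Y [-0.0301  0.0296] Yc -0.0002 z 0.0356
board 868 X [-0.0343  0.0068] Y [-0.0253  0.0246] Yc -0.0004 z 0.047
cover 2588 X [-0.0313  0.    ] Y [-0.0203  0.0193] Yc -0.0005 z 0.0609
cyl 71 X [-0.0188 -0.0169] Y [-0.0081  0.0062] Yc -0.0009 z 0.1075
```

View pics/w17.png

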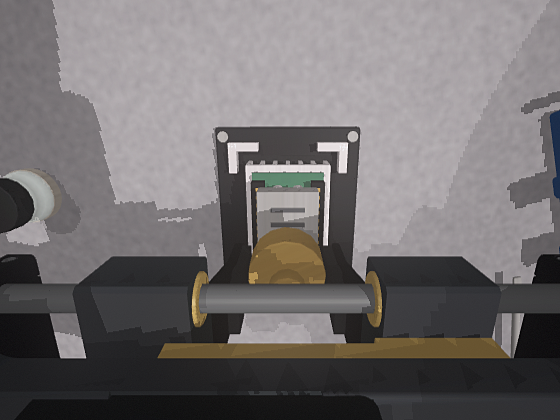

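```bash
python3 - <<'E'
from h import *
im,d=get_image('wrist');p=camera_params('wrist');cv2.imwrite('pics/w18.png',cv2.resize(im[200:300,220:350,::-1],None,fx=6,fy=6))
P=cloud(d,p);X,Y=frame(P,(.6107,-.142),-.1716)
for r in range(222,286,4): print(r,im[r,287],X[r,287].round(4),Y[r,287].round(4),P[r,287,2].round(4))
im,d=get_image('side');cv2.imwrite('pics/s18.png',cv2.resize(im[180:300,250:400,::-1],None,fx=5,fy=5))
E
```

```text
222 [120 115 115] -0.0109 -0.0006 0.0614
226 [72 72 77] -0.008 -0.0006 0.061
230 [118  95  61] -0.0184 -0.0006 0.0968
234 [118  94  61] -0.0187 -0.0007 0.1036
238 [118  94  60] -0.0183 -0.0007 0.1082
242 [154 124  74] -0.0184 -0.0007 0.1137
246 [144 117  70] -0.0159 -0.0007 0.1126
250 [143 114  68] -0.0138 -0.0007 0.1126
254 [142 113  67] -0.0116 -0.0007 0.1126
258 [143 114  68] -0.0099 -0.0007 0.1135
262 [142 114  67] -0.0069 -0.0007 0.1117
266 [121  96  57] -0.0048 -0.0007 0.1119
270 [105  85  52] -0.0079 -0.0007 0.1222
274 [109  87  53] -0.007 -0.0007 0.1245
278 [133 107  64] -0.0068 -0.0007 0.1279
282 [126  99  58] -0.0052 -0.0007 0.1285
```

View pics/w18.png

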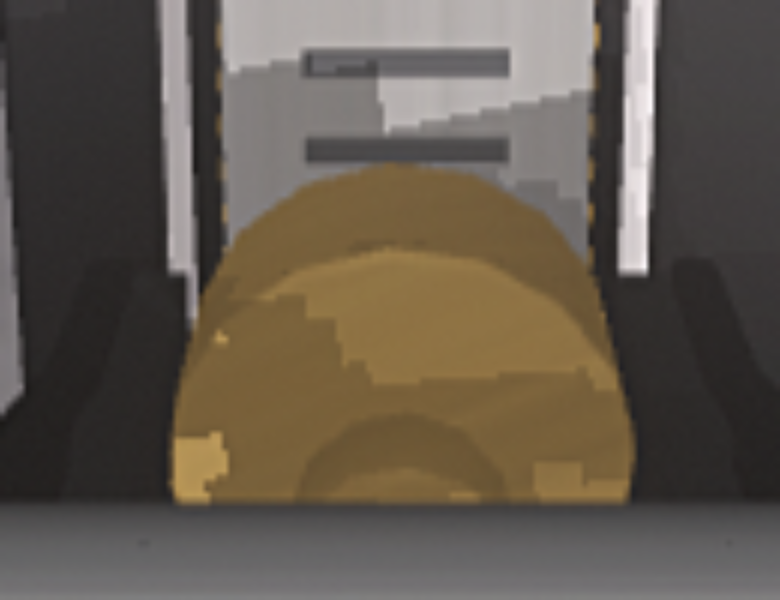

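View pics/s18.png

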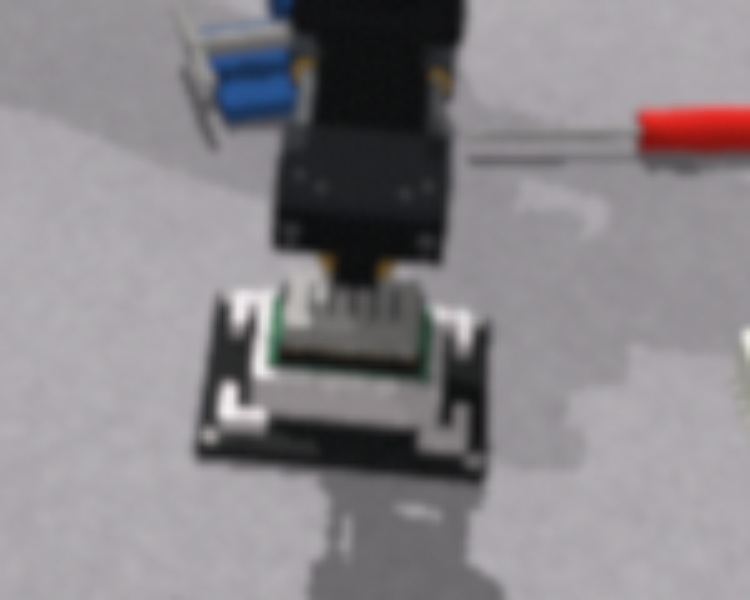

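```bash
python3 -m pendant '[[[0.05,0.03,1],[0,0,0],1],[[0,0,1],[0,0,0],1],[[0,0,0.5],[0,0,0],1],[[0,0,0.25],[0,0,0],1],[[0,0,0],[0,0,0],1],[[0,0,0],[0,0,0],1],[[0,0,0],[0,0,0],1]]'
python3 -m pendant '[[[0,0,0.05],[0,0,0],1],[[0,0,0.05],[0,0,0],1],[[0,0,0],[0,0,0],1]]'
python3 -m pendant '[[[0,0,0.05],[0,0,0],1],[[0,0,0],[0,0,0],1]]'
```

```text
time_s: 31.5
tcp_pos: [0.6108, -0.1424, 0.089]
tcp_rot: [0.086, 0.996, -0.0, 0.0]
force: [0.3, -0.2, -2.1]
opening: 0.0391
time_s: 31.8
tcp_pos: [0.6105, -0.1423, 0.0876]
tcp_rot: [0.086, 0.996, -0.0, -0.0]
force: [-0.4, 0.5, -2.0]
opening: 0.0394
time_s: 32.0
tcp_pos: [0.6106, -0.1423, 0.0872]
tcp_rot: [0.086, 0.996, -0.0, 0.0]
force: [0.6, -0.4, -2.8]
opening: 0.0395
```

```bash
python3 -m pendant '[[[0,0,0.04],[0,0,0],1],[[0,0,0],[0,0,0],1]]'
python3 -m pendant '[[[0,0,0.04],[0,0,0],1],[[0,0,0],[0,0,0],1]]'
```

```text
time_s: 32.2
tcp_pos: [0.6106, -0.1423, 0.0872]
tcp_rot: [0.086, 0.996, -0.0, 0.0]
force: [-1.0, -0.6, 1.4]
opening: 0.0392
time_s: 32.4
tcp_pos: [0.6107, -0.1423, 0.0871]
tcp_rot: [0.086, 0.996, -0.0, 0.0]
force: [-4.0, 0.3, 5.9]
opening: 0.0393
```

```bash
python3 -m pendant '[[[0,0,-0.03],[0,0,0],1],[[0,0,0],[0,0,0],0.48],[[0,0,0],[0,0,0],0.4],[[0,0,0],[0,0,0],0.3],[[0,0,0],[0,0,0],0.2],[[0,0,-1],[0,0,0],0.1],[[0,0,-3],[0,0,0],0],[[0,0,-4],[0,0,0],0],[[0,0,-4],[0,0,0],0],[[0,0,0],[0,0,0],0]]'
python3 -m pendant '[[[3,0,0],[0,0,0],0],[[3,0,0],[0,0,0],0],[[0,0,0],[0,0,0],0],[[0,0,0],[0,0,0],0],[[0,0,0],[0,0,0],0],[[0,0,0],[0,0,0],0],[[0,0,0],[0,0,0],0]]'
python3 - <<'E'
from h import *
plan(.4405,.0895,.19,80.2)
im,d=get_image('wrist');p=camera_params('wrist');cv2.imwrite('pics/w20.png',im[:,:,::-1])
P=cloud(d,p);X,Y=frame(P,(.6107,-.142),-.1716);Z=P[...,2]
b=(d>0)&(abs(X)<.08)&(abs(Y)<.065)&(np.arange(420)[:,None]<245)
for n,lo,hi in [('nest',.003,.016),('hs',.028,.0375),('board',.042,.051),('cover',.056,.066),('cyl',.079,.087),('knob',.094,.104)]:
    m=b&(Z>lo)&(Z<hi)
    if m.sum()>10: print(n,m.sum(),rect(P[m][:,:2]),np.percentile(Z[m],[5,50,95]).round(4))
for c in('side','top'):
    im,d=get_image(c);cv2.imwrite(f'pics/{c}20.png',im[:,:,::-1])
    P=cloud(d,camera_params(c))
    for t in ['flux_jar','spool','screwdriver']:
        for r in nets.outline_of(c,t)[:1]:
            q=P[r['region']&(d>0)];zt=np.percentile(q[:,2],95);print(c,t,np.median(q[q[:,2]>zt-.006][:,:2],0).round(3))
E
```

```text
time_s: 33.4
tcp_pos: [0.6144, -0.1436, 0.2154]
tcp_rot: [0.086, 0.996, -0.002, 0.006]
force: [0.4, -0.2, 0.9]
opening: 0.0866
time_s: 34.1
tcp_pos: [0.552, -0.1321, 0.2067]
tcp_rot: [0.086, 0.996, -0.0, 0.0]
force: [-0.1, 0.3, -0.2]
opening: 0.0872
t 34.1 tcp [ 0.552  -0.1321  0.2067] yaw 80.1 tilt(x,y) [0.01 0.  ] F [-0.1  0.3 -0.2] open 0.0872
TURN z deg -0.1  SHIFT cm [14.76 19.94  1.67] joints [-0.37  0.11  1.72  0.    1.31 -1.77]
nest 3763 (array([ 0.57828375, -0.13693129]), 110.3143310546875, 73.60283660888672, np.float64(1.401437257803215)) [0.0085 0.0101 0.0116]
hs 709 (array([ 0.58524384, -0.13796765]), 59.943145751953125, 37.99462127685547, np.float64(1.3906569148686287)) [0.0305 0.035  0.0372]
board 298 (array([ 0.5874942 , -0.13868488]), 49.47834777832031, 23.270374298095703, np.float64(1.3976438511465061)) [0.0434 0.047  0.05  ]
cover 624 (array([ 0.5864314 , -0.13855804]), 39.590797424316406, 14.532465934753418, np.float64(1.4007750627981668)) [0.0586 0.0609 0.0624]
side flux_jar [ 0.559 -0.344]
side spool [0.547 0.326]
side screwdriver [0.842 0.039]
top spool [0.563 0.332]
top screwdriver [0.839 0.043]
```

View pics/w20.png

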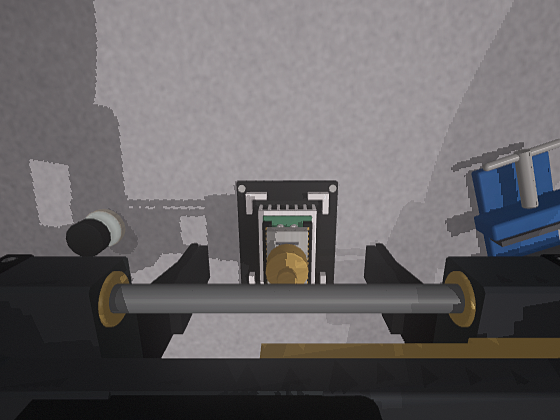

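View pics/side20.png

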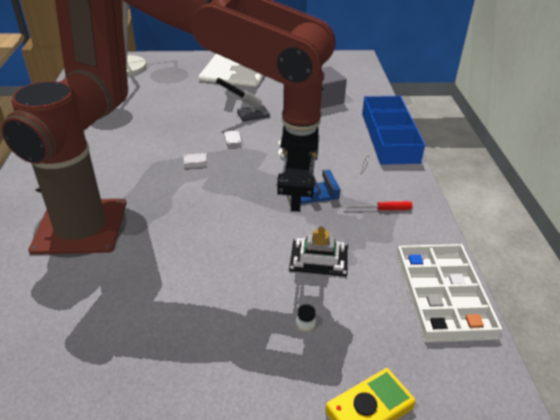

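```bash
python3 -m pendant '[[[-3,0,-2],[0,0,0],0],[[-3,0,-2],[0,0,0],0],[[-1,0,0],[0,0,0],0],[[-0.5,0,0],[0,0,0],0],[[0,0,0],[0,0,0],0],[[0,0,0],[0,0,0],0],[[0,0,0],[0,0,0],0],[[0,0,0],[0,0,0],0],[[0,0,0],[0,0,0],0]]'
python3 - <<'E'
from h import *
im,d=get_image('wrist');p=camera_params('wrist');cv2.imwrite('pics/w21.png',im[:,:,::-1])
P=cloud(d,p);X,Y=frame(P,(.6107,-.142),-.1716);Z=P[...,2]
b=(d>0)&(abs(X)<.08)&(abs(Y)<.065)&(np.arange(420)[:,None]<262)
for n,lo,hi in [('nest',.003,.016),('hs',.028,.0375),('board',.042,.051),('cover',.056,.066),('cyl',.081,.087),('knob',.095,.104)]:
    m=b&(Z>lo)&(Z<hi)
    if m.sum()>10: print(n,m.sum(),rect(P[m][:,:2]),cv2.minEnclosingCircle((P[m][:,:2]*1000).astype(np.float32)),np.percentile(Z[m],[5,50,95]).round(4))
im,d=get_image('top');cv2.imwrite('pics/top21.png',im[:,:,::-1]);s=robot.state();print(s['time_s'],s['force'])
E
```

```text
time_s: 35.45
tcp_pos: [0.625, -0.1448, 0.2466]
tcp_rot: [0.086, 0.996, 0.0, -0.0]
force: [0.2, 0.2, -0.2]
opening: 0.087
nest 5700 (array([ 0.61169788, -0.14258931]), 139.70053100585938, 110.16413116455078, np.float64(-0.170854167627652)) ((611.7774658203125, -142.83531188964844), 87.36376953125) [0.0087 0.0102 0.0117]
hs 1039 (array([ 0.6117973 , -0.14250842]), 89.60271453857422, 60.04563903808594, np.float64(-0.17427033751595114)) ((611.7183227539062, -142.4579315185547), 53.25162124633789) [0.0339 0.0352 0.0371]
board 521 (array([ 0.61164404, -0.14264456]), 70.08760833740234, 50.09290313720703, np.float64(-0.17012046674733516)) ((611.6603393554688, -142.64785766601562), 42.666473388671875) [0.0457 0.0472 0.0484]
cover 1023 (array([ 0.61121857, -0.14270749]), 63.24723815917969, 39.92485046386719, np.float64(-0.1734122670127276)) ((611.3308715820312, -143.1194305419922), 36.96528625488281) [0.0594 0.0611 0.0625]
cyl 959 (array([ 0.61133148, -0.14285031]), 39.57130432128906, 38.18812942504883, np.float64(-0.18969363549498153)) ((611.3115234375, -142.9855194091797), 19.86126136779785) [0.0818 0.0831 0.0843]
knob 284 (array([ 0.61136346, -0.1428378 ]), 17.324459075927734, 17.078224182128906, np.float64(0.5640784246933398)) ((611.4828491210938, -142.93313598632812), 8.917428016662598) [0.0974 0.0989 0.1002]
35.55 [-0.1741804   0.53329099 -0.15977124]
```

View pics/w21.png

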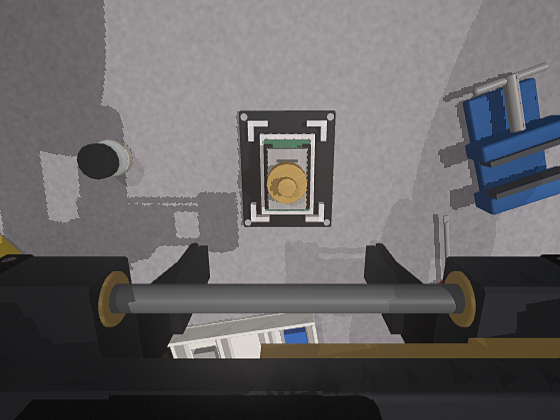

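View pics/top21.png

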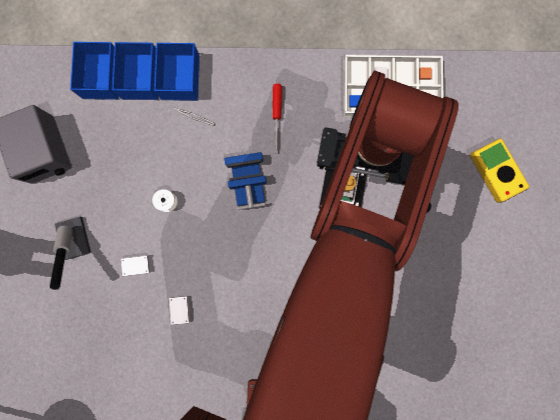

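The wrist picture shows the full stack centred at about (287,180). Every layer is within 0.6 mm of the one below, heights are correct (25, 37, 51 and 73 mm above the nest floor), and the robot is clear.

```bash
python3 -c "
from station import job
print(job.finish_job())"
```

```text
the job is handed in; nothing more can be done
None
```

The power module is built in the nest in the order asked: heat sink, board, cover, then the brass weight upright on top. I handed it in at about 35.6 s of the 128 s allowed. Each piece was lowered in sub-millimetre steps until the contact force changed by only about 6–9 N, then released.

Final wrist-camera measurement, with the gripper about 14 cm clear of the stack:

| Piece | Centre x, y (m) | Yaw (rad) | Top height (mm) |
|---|---|---|---|
| Nest | 0.6117, -0.1426 | -0.171 | 10 (floor) |
| Heat sink | 0.6118, -0.1425 | -0.174 | 35 |
| Board | 0.6116, -0.1426 | -0.170 | 47 |
| Cover | 0.6112, -0.1427 | -0.173 | 61 |
| Weight | 0.6113, -0.1429 | n/a | 83 cylinder, 99 knob |

Each piece is centred within about 0.5 mm of the one below.

- **Spool, screwdriver and flux jar:** They were within 3 mm of their starting positions in the last measurement where each could be seen clearly.
- **Readings that disagreed:** The last side view put the spool 16 mm off because the arm partly hid it; the top view showed it unmoved. The arm also hid the flux jar from the top camera, so only the side camera confirms it.

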